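# Close the last clutch clamp on a violin gluing board

## Task

The last open clamp, the one with the orange knob, still stands away from the violin in its slot in the gluing board. Slide it in along the slot until its leather sleeve rests gently against the edge of the back plate, then turn the orange knob clockwise, over as many grips as it takes, until the spool is down on the ribs and the knob's slip clutch clicks. Stop at the first click (two at the very most), let go, and leave the other things where they are.

Things in the scene. Friction and masses are not known exactly. Their poses are not given: they have to be found in the camera images.
- knob_grip (a point): middle of the orange knob on its vertical axis: fluted, 36 mm across, 26 mm tall; x along the white line on its top. Clockwise from above tightens. Rod end rises up to 20 mm above its top; the spool below is 28 mm across, so fingertips may reach 15 mm under the knob. The clamp can be slid by it. Knob and spool sink 4 mm per turn (0.64 mm per rad): the hand must sink along.
- clutch: the orange knob itself; origin at the centre of its underside. Turning freely takes 0.06 N m, near 0 with the hand at rest. Once the spool bears, within 0.8 rad, the screw stops; from there the clutch pushes back ever harder over 0.3 rad of knob, to 0.25 to 0.3 N m (felt at rest too), then clicks over: it drops to about 0. The next click comes 0.52 rad later (12 a turn).
- nut: brass nut in the knob: its 17 mm hub shows in the knob's top with a black line along its x, its 26 mm collar under the knob. Origin on the axis, 18 mm below knob_grip. Turns with the knob until the clutch slips: black and white lines start in line, each click parts them 30 degrees more; short of a click the knob springs back. Holds itself when let go.
- jaw: upper wooden spool under the knob, 28 mm across, 22 mm tall; origin at the centre of its underside, 40 mm below knob_grip. Only moves up and down, 4 mm per turn of the nut; starts 1 to 2.5 mm above the height of the rib tops, and is to press on them. Tight, it presses with about 15 N.
- sleeve: brown leather sleeve on the rod between the two spools, 10 mm across, 20 mm tall; origin on the rod axis at its lower end. Slides with the clamp and is what meets the plate edge; yields 1 mm per 6 N. The clamp's foot drags in its slot with 4 N. Pressed home with 4 to 8 N it stays home; above 12 N the thin edge is bruised.
- violin: half-built violin fixed on the board: flat back plate 355 mm long (y), 208 wide, 4.5 thick, ribs on it; origin at the centre of its underside, rib tops 34.5 mm above. The open clamp is on its -x side at the lower (-y) bout; edge there straight at x = -104 mm, so rod axis at -109 mm when just touching. Six tight clamps, black knobs of equal height, over 140 mm away.
- board: plywood gluing board, 380 x 540 x 18 mm, fixed; origin on its underside, 10 mm to -x of its centre. Its x axis is the way the open clamp slides towards the violin (straight, up to 75 mm of travel, 25 to 60 mm needed); the slot lies at y = -85 mm, and the rod axis starts between x = -135 and -110 mm.
- spare_clamp: spare spool clamp lying on the board near the slot, 130 mm long, 28 mm high: leave alone
- thumb_plane: small brass thumb plane on the board's near corner beyond the spare clamp, 75 mm long, 26 mm wide: leave alone
- glue_bottle: white glue bottle with a yellow cap, 52 mm across, 130 mm tall: leave alone

How it is judged:
By the outcome, as a careful person would: the job done as asked, in the order asked, and still so for the second after the job is handed in, with the robot touching nothing.
It also fails if it takes over 62 s, if anything falls off the work surface, if the arm or the gripper's body presses on something with over 40 N, if the wrist force passes 120 N, or if a joint passes its speed limit or range.

## Robot

A 7-joint arm with a two-finger parallel gripper is mounted at the origin on the work surface. World frame = base frame: x ahead of the robot, y to its left, z up, the work surface at z = 0. Lengths are in m, angles in rad, forces in N, time in s.
With the tool pointing down it reaches from about 0.4 to 0.85 m from the base axis. Payload 6.9 kg.
Tool frame: the origin (TCP) lies between the finger pads; the fingertips stand 25 mm ahead of it and the grasp point (between the pads) lies 6 mm ahead of it (ctrl.tip_extent is the distance from the TCP to the fingertips, in m); x points along the fingers, z is the direction in which the jaws open and shut, and the axes are right-handed (so a half turn about x gives the same grasp; the last joint's range is limited). The gripper opens to 85 mm and grips with 20 to 120 N. Pads are 22 mm wide; open, the fingers measure 114 mm over their backs; the gripper's body (76 mm by 85 mm) begins 54 mm behind the grasp point. The pads swing forward as they close: fully open they stand 13 mm farther back than shut.
Start: joints at [-1.165, 0.507, -0.238, 1.5, 0.126, 1.149, -0.155], TCP at [0.185, 0.597, 0.256] pointing down, gripper open.
Joint ranges: [-3.08, 3.08], [-0.24, 2.05], [-1.43, 1.35], [0, 2.5], [-1.52, 4.66], [0.17, 1.96], [-2.89, 2.89]. Speed limits (rad/s): [2.39, 2.39, 3.14, 3.14, 3.14, 3.14, 3.14].

## Interface

Orientations are given as a unit quaternion [x, y, z, w].
In Python, from workcell import ctrl gives the robot as it stands. The module is installed in compiled form; this text tells all that it offers.
- The arm moves only by the tool arm_command, never from a script. Its argument "deltas" is a list of rows, each an object with "claw": the closure, from -1 (fully open) to 1 (shut); "xyz": the shift along the tool's x, y, z in mm, a list of three; "spin": the turn about the tool's x in degrees. A call has 1 to 20 rows; each row is the pose to reach, as a shift and turn from the pose measured when the call began, along the tool's axes at that moment; what a row does not reach only later rows make up. A row lasts 1/10 s, in which the tool goes at most 50 mm and 8.59 degrees, less where a joint would pass 70% of its speed; a pose out of reach is approached as far as the arm can. A call with a gripper value outside its range is refused whole. The fingers move at their own pace and stop on an object; "squeeze" is the grip in N (left out, the last holds). Time passes only in rows, so rows that repeat a pose let the fingers close. It gives the time, the measured TCP pose, the force and the opening at its end, in the units of the state.
- ctrl.sense(): the state, without advancing time (a new reading comes with each control period).
- ctrl.get_image(name): name is "side" or "top" or "wrist"; returns a dict with "img" (420x560x3 uint8, red, green, blue), "depth" (420x560 float32, m along the optical axis (not along the pixel's ray), 0 where there is no reading), "K" (3x3 intrinsics, pixels), "eye" and "rotation" of the camera in the world. Camera axes: x right, y down, z forward; pixel columns grow to the right and rows downward; lengths in m; the calibration is good to about 2 mm. A picture is of the moment at which its call begins.
- ctrl.job_done(): hands the job in, once; it reports no verdict.
Trained networks look in the newest picture that a camera, given by its name, has taken for a name from the list of things; names that differ only in an ending like _2 or _b are one class to them, and where a whole thing is asked for, a point or a joint stands for the part that bears it (a point fixed in the world has none). Each returns a list of dicts, best first, with "conf" (0 to 1); they miss things now and then, are a little off and sometimes report something else, mostly with a low value. They report only what shows in the picture. A call takes as long as a camera call.
- ctrl.regions_of(label, camera): "region" (420x560 bool, what is visible of it).
- ctrl.mark_of(label, camera): "centre" ([x, y, z] in m, in world coordinates, good to about 4 mm: a listed point, or the origin of a listed thing).
The state is a dict: "t": time; "joint_pos": joint angles; "qd": joint speeds; "joint_efforts": joint torques, N m; "tcp_pos": TCP position; "orientation": TCP orientation; "wrist_force": force on the tool from outside, world axes, zero at the start; "wrist_torque": the same for the moment, N m; "width": finger opening in m.
Only numpy, scipy, OpenCV 4.12 (cv2) and the standard library are available. Lean on these libraries where they do the work, as an engineer would, in place of code of your own. Each camera call takes 0.05 s, during which the arm holds its last target.

## Working session

There is one attempt and no reset: what is moved stays moved. The work goes in short steps, Python scripts to look and compute and a tool call to move; the robot and the scene stay as the last step left them, time stands still between calls to the robot, and variables do not carry over. Pictures are saved under pics/ and viewed, and the job is handed in when it is done.

Besides the shell and the picture viewer there is one more tool, called after "Request:" by a JSON object that holds its "api" and its "payload", one argument or row to a line. arm_command: Moves the arm, as the interface text tells. Its arguments: {"type":"object","properties":{"deltas":{"type":"array","items":{"type":"object","properties":{"claw":{"type":"number"},"xyz":{"type":"array","items":{"type":"number"}},"spin":{"type":"number"}}}},"squeeze":{"type":"number"}},"required":["deltas"]}

```bash
mkdir -p pics; cat > h.py <<'E'
import numpy as np, cv2
from workcell import ctrl
def save(n,im): cv2.imwrite('pics/'+n+'.png', cv2.cvtColor(im,cv2.COLOR_RGB2BGR))
def pts(d):
    h,w=d['depth'].shape; K=np.array(d['K']); v,u=np.mgrid[:h,:w]; z=d['depth']
    p=np.stack([(u-K[0,2])*z/K[0,0],(v-K[1,2])*z/K[1,1],z],-1)
    return p@np.array(d['rotation']).T+np.array(d['eye'])
E
python3 - <<'E'
from h import *
s=ctrl.sense(); print({k:np.round(v,3) for k,v in s.items()})
for c in ['side','top','wrist']:
    d=ctrl.get_image(c); save(c+'0',d['img']); print(c,np.round(d['eye'],3),np.round(d['rotation'],3).tolist(),np.round(d['K'],1).tolist())
    np.savez(c+'0.npz',**d)
    for l in ['knob_grip','clutch','nut','jaw','sleeve','violin','board']:
        try: print(l,[(np.round(m['centre'],4).tolist(),round(m['conf'],2)) for m in ctrl.mark_of(l,c)])
        except Exception as e: print(l,e)
E
```

```text
{'t': np.float64(0.0), 'joint_pos': array([-1.166,  0.508, -0.238,  1.501,  0.126,  1.149, -0.155]), 'qd': array([-0.001,  0.001,  0.   , -0.002, -0.   ,  0.   , -0.   ]), 'joint_efforts': array([ 3.0000e-03, -6.2061e+01, -2.1860e+00, -2.4966e+01,  1.2000e-02,
        1.2000e-02, -0.0000e+00]), 'tcp_pos': array([0.185, 0.597, 0.255]), 'orientation': array([-0.42 ,  0.57 ,  0.419,  0.569]), 'wrist_force': array([ 0.791,  0.653, -0.591]), 'wrist_torque': array([ 0.059, -0.007, -0.027]), 'width': np.float64(0.085)}
side [ 0.246 -0.748  0.696] [0.879, -0.162, 0.093, -0.439] [[463.7, 0.0, 279.5], [0.0, 463.7, 200.3], [0.0, 0.0, 1.0]]
knob_grip [([0.5556, -0.103, 0.1223], 0.81)]
clutch [([0.5508, -0.1053, 0.1016], 0.67)]
nut [([0.5581, -0.1087, 0.0972], 0.66), ([0.5573, -0.104, 0.1221], 0.51)]
jaw [([0.5498, -0.1038, 0.0813], 0.85)]
sleeve [([0.5541, -0.1054, 0.0414], 0.42)]
violin [([0.6689, 0.0195, 0.0438], 0.58)]
board [([0.6358, 0.0119, -0.0016], 0.77)]
top [ 0.401 -0.018  0.953] [-0.701, 0.707, -0.069, 0.065] [[379.9, 0.0, 282.1], [0.0, 379.9, 210.9], [0.0, 0.0, 1.0]]
knob_grip [([0.5536, -0.1064, 0.118], 0.65)]
clutch [([0.5532, -0.1056, 0.1036], 0.55), ([0.6646, 0.0253, 0.0412], 0.28)]
nut [([0.5511, -0.1024, 0.1008], 0.47)]
jaw [([0.5553, -0.1011, 0.0752], 0.52), ([0.6465, -0.334, 0.0027], 0.33)]
sleeve []
violin [([0.6672, 0.0228, 0.0382], 0.98)]
board [([0.6349, 0.0143, -0.0029], 0.88)]
wrist [0.111 0.619 0.375] [0.796, 0.587, 0.089, 0.121] [[353.9, 0.0, 280.7], [0.0, 353.9, 206.9], [0.0, 0.0, 1.0]]
knob_grip []
clutch []
nut []
jaw []
sleeve []
violin []
board []
```

```bash
sed -i 's/^import numpy.*/&\nfrom scipy.spatial.transform import Rotation as R/; s/np.array(d\[.rotation.\])/R.from_quat(d["rotation"]).as_matrix()/' h.py; cat h.py
```

```text
import numpy as np, cv2
from scipy.spatial.transform import Rotation as R
from workcell import ctrl
def save(n,im): cv2.imwrite('pics/'+n+'.png', cv2.cvtColor(im,cv2.COLOR_RGB2BGR))
def pts(d):
    h,w=d['depth'].shape; K=np.array(d['K']); v,u=np.mgrid[:h,:w]; z=d['depth']
    p=np.stack([(u-K[0,2])*z/K[0,0],(v-K[1,2])*z/K[1,1],z],-1)
    return p@R.from_quat(d["rotation"]).as_matrix().T+np.array(d['eye'])
```

View pics/side0.png

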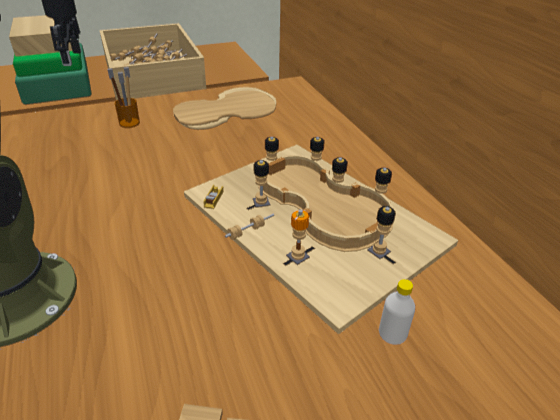

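View pics/top0.png

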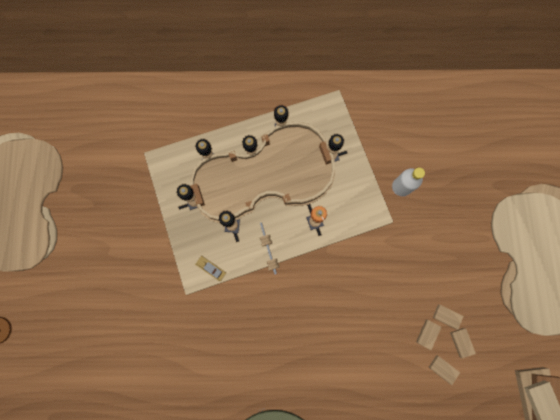

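```bash
python3 - <<'E'
from h import *
s=ctrl.sense(); M=R.from_quat(s['orientation']).as_matrix(); print('tool axes\n',np.round(M,3), ctrl.tip_extent)
for c in ['side','top']:
    d=dict(np.load(c+'0.npz')); P=pts(d); im=d['img'].astype(int); 
    # orange
    hsv=cv2.cvtColor(d['img'],cv2.COLOR_RGB2HSV)
    m=(hsv[...,0]<12)&(hsv[...,1]>200)&(hsv[...,2]>150)
    n,l,st,ce=cv2.connectedComponentsWithStats(m.astype(np.uint8)); i=1+np.argmax(st[1:,4]); m=l==i
    q=P[m]; print(c,st[i],'orange mean',q.mean(0).round(4),'min',q.min(0).round(4),'max',q.max(0).round(4))
    top=q[q[:,2]>np.percentile(q[:,2],90)-.004]; print('top',top.mean(0).round(4),len(top))
    # board top
    b=ctrl
    sel=(abs(P[...,2]-0.018)<.006)&(P[...,0]>.4)&(P[...,0]<.9)&(abs(P[...,1])<.35)&(d['depth']>0)
    sel=cv2.morphologyEx(sel.astype(np.uint8),cv2.MORPH_OPEN,np.ones((5,5)))
    xy=(P[sel>0][:,:2]).astype(np.float32); print('boardtop z',np.median(P[sel>0][:,2]).round(4),'rect',cv2.minAreaRect(xy))
    # black slot
    blk=(d['img'].max(-1)<60)&(abs(P[...,2]-0.012)<.012)&(np.hypot(P[...,0]-.56,P[...,1]+.1)<.07)
    w=P[blk][:,:2]; 
    if len(w)>10:
        mu=w.mean(0); U=np.linalg.svd(w-mu)[2][0]; U*=np.sign(U[0]); pr=(w-mu)@U; print('slot',len(w),mu.round(4),np.degrees(np.arctan2(U[1],U[0])).round(1),pr.min().round(3),pr.max().round(3))
E
```

```text
tool axes
 [[ 0.    -0.955  0.295]
 [ 0.     0.295  0.955]
 [-1.     0.     0.   ]] 0.025Traceback (most recent call last):
  File "<stdin>", line 8, in <module>
    return _wrapfunc(a, 'argmax', axis=axis, out=out, **kwds)
    return bound(*args, **kwds)
ValueError: attempt to get argmax of an empty sequence
```

```bash
python3 - <<'E'
from h import *
for c,(u0,v0) in [('side',(300,221)),('top',(319,214))]:
    d=dict(np.load(c+'0.npz')); P=pts(d)
    hsv=cv2.cvtColor(d['img'],cv2.COLOR_RGB2HSV); print(hsv[v0-2:v0+3:2,u0-4:u0+5:4].tolist())
    m=(hsv[...,0]<16)&(hsv[...,1]>195)&(hsv[...,2]>120)
    m[:v0-25]=0;m[v0+25:]=0;m[:,:u0-25]=0;m[:,u0+25:]=0
    q=P[m]; print(c,m.sum(),'orange mean',q.mean(0).round(4),'min',q.min(0).round(4),'max',q.max(0).round(4))
    top=q[q[:,2]>np.percentile(q[:,2],90)-.004]; print('top',top.mean(0).round(4),top.min(0).round(4),top.max(0).round(4),len(top))
    sel=(abs(P[...,2]-0.018)<.006)&(P[...,0]>.4)&(P[...,0]<.9)&(abs(P[...,1])<.35)&(d['depth']>0)
    sel=cv2.morphologyEx(sel.astype(np.uint8),cv2.MORPH_OPEN,np.ones((5,5)))
    xy=(P[sel>0][:,:2]).astype(np.float32); print('boardtop z',np.median(P[sel>0][:,2]).round(4),'rect',cv2.minAreaRect(xy))
    blk=(d['img'].max(-1)<60)&(abs(P[...,2]-0.012)<.012)&(np.hypot(P[...,0]-.56,P[...,1]+.1)<.07)
    w=P[blk][:,:2]; 
    if len(w)>10:
        mu=w.mean(0); U=np.linalg.svd(w-mu)[2][0]; U*=np.sign(U[0]); pr=(w-mu)@U; print('slot',len(w),mu.round(4),np.degrees(np.arctan2(U[1],U[0])).round(1),pr.min().round(3),pr.max().round(3))
E
```

```text
[[[11, 122, 178], [18, 255, 227], [16, 255, 196]], [[15, 255, 139], [15, 255, 143], [15, 255, 140]], [[15, 255, 141], [16, 255, 144], [15, 255, 140]]]
side 103 orange mean [ 0.5492 -0.1152  0.1181] min [ 0.5362 -0.1237  0.0711] max [ 0.6049 -0.0411  0.1306]
top [ 0.5468 -0.1147  0.1266] [ 0.5362 -0.1237  0.1236] [ 0.5644 -0.1028  0.1306] 32
boardtop z 0.0177 rect ((0.645603597164154, 0.015225768089294434), (0.38326364755630493, 0.5429797768592834), 18.547597885131836)
slot 38 [ 0.5586 -0.103 ] 19.4 -0.041 0.042
[[[14, 151, 188], [90, 2, 140], [15, 148, 188]], [[14, 154, 191], [20, 56, 123], [14, 151, 192]], [[13, 160, 201], [17, 139, 165], [13, 153, 200]]]<stdin>:7: RuntimeWarning: Mean of empty slice.
  ret = um.true_divide(
Traceback (most recent call last):
ValueError: zero-size array to reduction operation minimum which has no identity
```

Request:
{"api": "arm_command", "payload": {
  "deltas": [
    {"xyz": [0, -28, -28], "spin": 2.7, "claw": -1},
    {"xyz": [0, -56, -56], "spin": 5.4, "claw": -1},
    {"xyz": [0, -84, -84], "spin": 8.1, "claw": -1},
    {"xyz": [0, -112, -112], "spin": 10.8, "claw": -1},
    {"xyz": [0, -140, -140], "spin": 13.5, "claw": -1},
    {"xyz": [0, -168, -168], "spin": 16.2, "claw": -1},
    {"xyz": [0, -196, -196], "spin": 18.9, "claw": -1},
    {"xyz": [0, -224, -224], "spin": 21.6, "claw": -1},
    {"xyz": [0, -252, -252], "spin": 24.3, "claw": -1},
    {"xyz": [0, -280, -280], "spin": 27, "claw": -1},
    {"xyz": [0, -308, -308], "spin": 29.7, "claw": -1},
    {"xyz": [0, -336, -336], "spin": 32.4, "claw": -1},
    {"xyz": [0, -364, -364], "spin": 35.1, "claw": -1},
    {"xyz": [0, -392, -392], "spin": 37.8, "claw": -1},
    {"xyz": [0, -420, -420], "spin": 40.5, "claw": -1},
    {"xyz": [0, -448, -448], "spin": 43.2, "claw": -1},
    {"xyz": [0, -476, -476], "spin": 45.9, "claw": -1},
    {"xyz": [0, -504, -504], "spin": 48.6, "claw": -1},
    {"xyz": [0, -532, -532], "spin": 51.3, "claw": -1},
    {"xyz": [0, -559, -560], "spin": 54.3, "claw": -1}
  ]
}}

```text
t: 3.2
tcp_pos: [0.554, -0.1045, 0.2564]
orientation: [-0.113, 0.698, 0.113, 0.698]
wrist_force: [1.1, 0.3, -0.8]
width: 0.0854
```

```bash
cat > look.py <<'E'
import sys
from h import *
n=sys.argv[1]
s=ctrl.sense(); print({k:np.round(s[k],3).tolist() for k in ['t','joint_pos','tcp_pos','wrist_force','wrist_torque','width']}); M=R.from_quat(s['orientation']).as_matrix(); print('z az',np.degrees(np.arctan2(M[1,2],M[0,2])).round(2),'x',M[:,0].round(4))
for c in sys.argv[2:]:
    d=ctrl.get_image(c); save(c+n,d['img']); np.savez(c+n+'.npz',**d)
    for l in ['knob_grip','clutch','nut','jaw','sleeve','violin','board']:
        print(c,l,[(np.round(m['centre'],4).tolist(),round(m['conf'],2)) for m in ctrl.mark_of(l,c)])
E
python3 look.py 1 wrist
```

```text
{'t': 3.2, 'joint_pos': [-0.012, 0.415, 0.232, 1.67, -0.106, 1.068, 0.573], 'tcp_pos': [0.554, -0.104, 0.256], 'wrist_force': [1.121, 0.302, -0.757], 'wrist_torque': [0.031, -0.033, -0.011], 'width': 0.085}
z az 18.42 x [ 5.e-04  0.e+00 -1.e+00]
wrist knob_grip [([0.5567, -0.1013, 0.1183], 0.74)]
wrist clutch [([0.5534, -0.1026, 0.1071], 0.67)]
wrist nut [([0.5552, -0.1004, 0.1005], 0.93)]
wrist jaw [([0.5549, -0.1061, 0.0825], 0.83), ([0.5579, -0.1042, 0.1197], 0.47), ([0.6321, 0.0128, -0.0015], 0.29)]
wrist sleeve []
wrist violin [([0.6678, 0.0238, 0.0419], 0.6)]
wrist board [([0.6303, 0.0111, 0.0013], 0.9)]
```

View pics/wrist1.png

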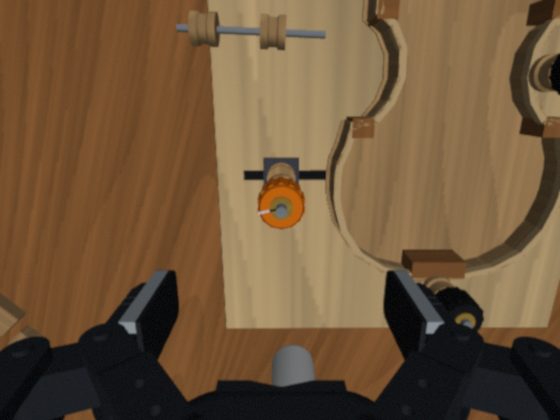

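```bash
cat > knob.py <<'E'
import sys
from h import *
def knob(d,guess,disp=None):
    """orange top face outline -> centre; iterative with depth"""
    P=pts(d); hsv=cv2.cvtColor(d['img'],cv2.COLOR_RGB2HSV)
    m=(hsv[...,0]<=20)&(hsv[...,1]>225)&(hsv[...,2]>90)&(np.linalg.norm(P[...,:2]-guess[:2],axis=-1)<.035)&(P[...,2]>.09)
    q=P[m]; zt=np.percentile(q[:,2],95); t=q[q[:,2]>zt-.003]
    return m,q,zt,t
if __name__=='__main__':
    n=sys.argv[1]; g=np.array([float(a) for a in sys.argv[2:4]])
    d=dict(np.load(n+'.npz')); m,q,zt,t=knob(d,g)
    (c,r)=cv2.minEnclosingCircle(t[:,:2].astype(np.float32)); print('orange px',m.sum(),'ztop',zt.round(4),'top pts',len(t),'circle',np.round(c,4),round(r,4))
    v,u=np.nonzero(m); cnt=cv2.findContours(m.astype(np.uint8),0,1)[0]; cnt=max(cnt,key=len); print('ellipse',cv2.fitEllipse(cnt))
    # rib/plate edge etc
    s=m.astype(np.uint8)*255; x0,y0=int(u.mean()),int(v.mean())
    save(n+'_crop',cv2.resize(d['img'][max(0,y0-40):y0+40,max(0,x0-50):x0+50],None,fx=6,fy=6,interpolation=cv2.INTER_CUBIC))
E
python3 knob.py wrist1 .554 -.104
```

```text
orange px 1165 ztop 0.1321 top pts 947 circle [ 0.5531 -0.1037] 0.0168
ellipse ((281.0971984863281, 202.41627502441406), (41.06764221191406, 46.45035934448242), 177.66830444335938)
```

View pics/wrist1_crop.png

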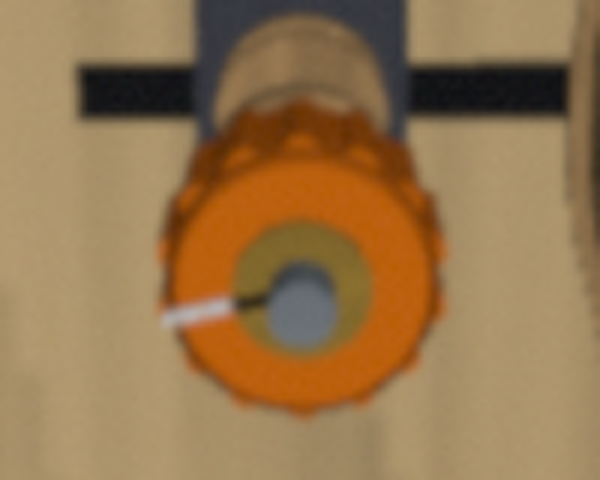

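Request:
{"api": "arm_command", "payload": {
  "deltas": [
    {"xyz": [30, 1, -0.7], "spin": 0, "claw": -1},
    {"xyz": [60, 1, -0.7], "spin": 0, "claw": -1},
    {"xyz": [90, 1, -0.7], "spin": 0, "claw": -1},
    {"xyz": [110, 1, -0.7], "spin": 0, "claw": -1},
    {"xyz": [122, 1, -0.7], "spin": 0, "claw": -1},
    {"xyz": [131, 1, -0.7], "spin": 0, "claw": -1},
    {"xyz": [131, 1, -0.7], "spin": 0, "claw": -1}
  ]
}}

```text
t: 4.3
tcp_pos: [0.5518, -0.1002, 0.1249]
orientation: [-0.114, 0.698, 0.115, 0.697]
wrist_force: [-1.1, 0.3, 0.9]
width: 0.0856
```

```bash
python3 look.py 2 wrist side; python3 - <<'E'
from h import *
im=dict(np.load('side2.npz'))['img']; save('side2c',cv2.resize(im[150:290,220:420],None,fx=4,fy=4))
E
```

```text
{'t': 4.3, 'joint_pos': [0.009, 0.554, 0.196, 1.846, -0.151, 0.757, 0.612], 'tcp_pos': [0.552, -0.1, 0.125], 'wrist_force': [-1.059, 0.344, 0.894], 'wrist_torque': [0.002, 0.024, 0.015], 'width': 0.086}
z az 18.69 x [-0.001  0.001 -1.   ]
wrist knob_grip [([0.5576, -0.1035, 0.1203], 0.7)]
wrist clutch [([0.5558, -0.1039, 0.1071], 0.96), ([0.5536, -0.1046, 0.0992], 0.46)]
wrist nut [([0.5551, -0.1038, 0.1003], 0.88)]
wrist jaw [([0.554, -0.1064, 0.0859], 0.65)]
wrist sleeve [([0.5536, -0.1077, 0.0459], 0.47)]
wrist violin [([0.6659, 0.027, 0.0425], 0.82)]
wrist board [([0.629, 0.0111, -0.0017], 0.71)]
side knob_grip [([0.5584, -0.1044, 0.1231], 0.61)]
side clutch [([0.5512, -0.1048, 0.1014], 0.73)]
side nut [([0.5555, -0.107, 0.0957], 0.62)]
side jaw [([0.5495, -0.1047, 0.0825], 0.57)]
side sleeve [([0.5555, -0.1056, 0.0412], 0.53)]
side violin [([0.6719, 0.0242, 0.0433], 0.81)]
side board [([0.6339, 0.0127, -0.0027], 0.66)]
```

View pics/side2c.png

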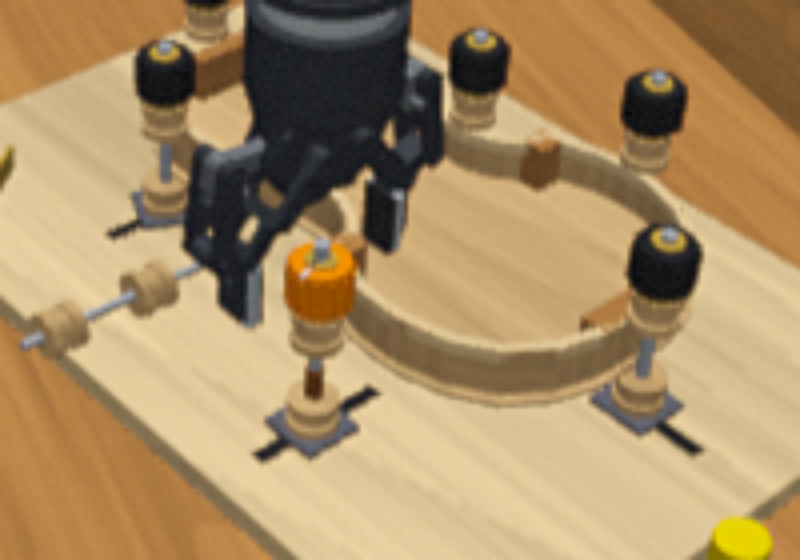

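View pics/wrist2.png

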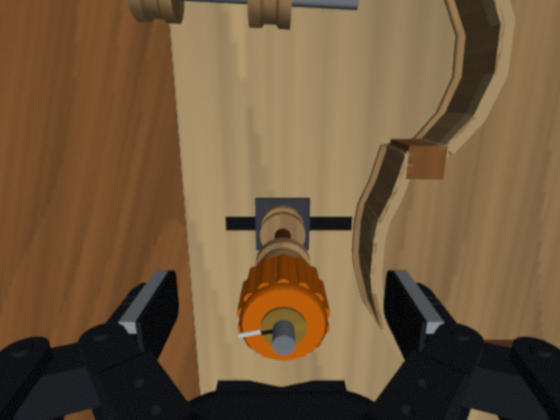

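```bash
python3 knob.py wrist2 .554 -.104; python3 - <<'E'
from h import *
s=ctrl.sense();print(s['tcp_pos'],s['joint_pos'],s['qd'].round(3) if hasattr(s['qd'],'round') else s['qd'],s['wrist_force'])
E
```

```text
orange px 5208 ztop 0.1318 top pts 3312 circle [ 0.5528 -0.1037] 0.0174
ellipse ((283.5077819824219, 308.0091857910156), (84.87735748291016, 97.08062744140625), 6.408421039581299)
[ 0.5520187  -0.1006955   0.12538776] [ 0.00952295  0.55383029  0.19598714  1.84541961 -0.15080128  0.75690708
  0.61237711] [0.001 0.    0.001 0.    0.001 0.001 0.   ] [-0.01294017 -0.87878981 -0.37362847]
```

View pics/wrist2_crop.png

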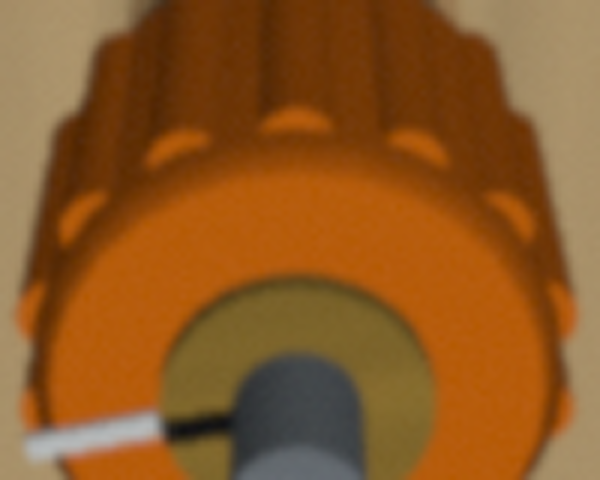

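Request:
{"api": "arm_command", "payload": {
  "deltas": [
    {"xyz": [0, -1.7, 0], "spin": 0, "claw": -1},
    {"xyz": [0, -3.3, 0], "spin": 0, "claw": -1},
    {"xyz": [0, -3.3, 0], "spin": 0, "claw": -1}
  ]
}}

```text
t: 5.4
tcp_pos: [0.5532, -0.1042, 0.1254]
orientation: [-0.114, 0.698, 0.115, 0.698]
wrist_force: [0.2, -0.1, 1.2]
width: 0.0853
```

```bash
cat > st.py <<'E'
from h import *
import sys
K=np.array([float(a) for a in sys.argv[1:3]]) if len(sys.argv)>2 else None
A=np.array([ctrl.sense()['tcp_pos'] for _ in range(1)])
s=ctrl.sense(); M=R.from_quat(s['orientation']).as_matrix()
f=np.array(s['wrist_force']); q=np.array(s['wrist_torque'])
a=np.radians(18.5); S=np.array([np.cos(a),np.sin(a)]); L=np.array([-S[1],S[0]])
print('t',round(s['t'],2),'tcp',np.round(s['tcp_pos'],4),'az',np.degrees(np.arctan2(M[1,2],M[0,2])).round(2),'w',round(s['width'],4),'q',np.round(s['joint_pos'],2))
print('F',f.round(2),'along',(f[:2]@S).round(2),'lat',(f[:2]@L).round(2),'T',q.round(3))
if K is not None:
    e=np.array(s['tcp_pos'])[:2]-K; print('hand-knob along',(e@S*1e3).round(2),'lat',(e@L*1e3).round(2))
E
python3 st.py .5530 -.1037;python3 st.py .5530 -.1037
```

```text
t 5.4 tcp [ 0.5532 -0.1042  0.1254] az 18.63 w 0.0853 q [ 0.02  0.56  0.2   1.84 -0.15  0.76  0.62]
F [ 0.22 -0.06  1.19] along 0.19 lat -0.13 T [-0.091  0.013  0.011]
hand-knob along -0.01 lat -0.55
t 5.4 tcp [ 0.5532 -0.1042  0.1254] az 18.63 w 0.0853 q [ 0.02  0.56  0.2   1.84 -0.15  0.76  0.62]
F [ 0.22 -0.06  1.19] along 0.19 lat -0.13 T [-0.091  0.013  0.011]
hand-knob along -0.01 lat -0.55
```

Request:
{"api": "arm_command", "payload": {
  "deltas": [
    {"xyz": [0, 0, 0], "spin": 0, "claw": 1},
    {"xyz": [0, 0, 0], "spin": 0, "claw": 1},
    {"xyz": [0, 0, 0], "spin": 0, "claw": 1},
    {"xyz": [0, 0, 0], "spin": 0, "claw": 1},
    {"xyz": [0, 0, 0], "spin": 0, "claw": 1},
    {"xyz": [0, 0, 0], "spin": 0, "claw": 1},
    {"xyz": [0, 0, 0], "spin": 0, "claw": 1},
    {"xyz": [0, 0, 0], "spin": 0, "claw": 1}
  ],
  "squeeze": 40
}}

```text
t: 6.2
tcp_pos: [0.5534, -0.1042, 0.1256]
orientation: [-0.114, 0.698, 0.115, 0.698]
wrist_force: [0.4, 0.9, 4.6]
width: 0.0348
```

```bash
python3 st.py .5530 -.1037; python3 look.py 3 wrist
```

```text
t 6.2 tcp [ 0.5534 -0.1042  0.1256] az 18.63 w 0.0348 q [ 0.02  0.56  0.2   1.84 -0.15  0.76  0.62]
F [0.44 0.89 4.65] along 0.7 lat 0.7 T [ 0.197 -0.1   -0.016]
hand-knob along 0.28 lat -0.57
{'t': 6.2, 'joint_pos': [0.016, 0.556, 0.196, 1.841, -0.151, 0.759, 0.617], 'tcp_pos': [0.553, -0.104, 0.126], 'wrist_force': [0.442, 0.886, 4.648], 'wrist_torque': [0.197, -0.1, -0.016], 'width': 0.035}
z az 18.63 x [ 7.e-04  6.e-04 -1.e+00]
wrist knob_grip [([0.5567, -0.1076, 0.1194], 0.92)]
wrist clutch [([0.5551, -0.1011, 0.1088], 0.69)]
wrist nut [([0.555, -0.1039, 0.0971], 0.64)]
wrist jaw [([0.5523, -0.1038, 0.0814], 0.72)]
wrist sleeve [([0.5519, -0.1058, 0.0469], 0.47)]
wrist violin [([0.6682, 0.0247, 0.0449], 0.67)]
wrist board [([0.6313, 0.0094, -0.0004], 0.58), ([0.6678, 0.0238, 0.0454], 0.45)]
```

View pics/wrist3.png

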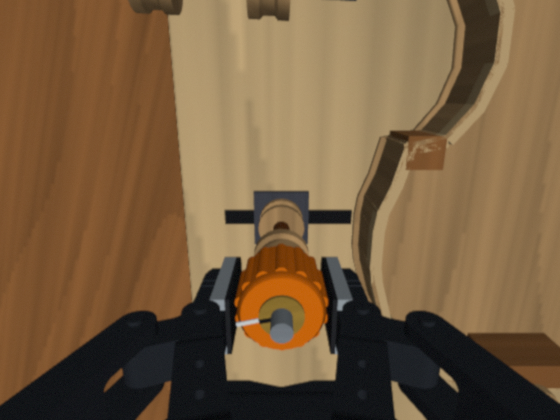

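Request:
{"api": "arm_command", "payload": {
  "deltas": [
    {"xyz": [0, 0, 3], "spin": 0, "claw": 1},
    {"xyz": [0, 0, 7], "spin": 0, "claw": 1},
    {"xyz": [0, 0, 11], "spin": 0, "claw": 1},
    {"xyz": [0, 0, 15], "spin": 0, "claw": 1},
    {"xyz": [0, 0, 19], "spin": 0, "claw": 1},
    {"xyz": [0, 0, 23], "spin": 0, "claw": 1},
    {"xyz": [0, 0, 27], "spin": 0, "claw": 1},
    {"xyz": [0, 0, 30], "spin": 0, "claw": 1},
    {"xyz": [0, 0, 30], "spin": 0, "claw": 1}
  ]
}}

```text
t: 7.5
tcp_pos: [0.5809, -0.095, 0.1255]
orientation: [-0.114, 0.698, 0.115, 0.697]
wrist_force: [-2.9, 0.4, 6.8]
width: 0.0351
```

```bash
python3 st.py .5530 -.1037; python3 look.py 4 wrist side; python3 - <<'E'
from h import *
im=dict(np.load('side4.npz'))['img']; save('side4c',cv2.resize(im[170:280,220:420],None,fx=4,fy=4))
E
```

```text
t 7.5 tcp [ 0.5809 -0.095   0.1255] az 18.61 w 0.0351 q [-0.    0.59  0.2   1.77 -0.15  0.8   0.59]
F [-2.89  0.43  6.75] along -2.6 lat 1.33 T [ 0.003  0.661 -0.038]
hand-knob along 29.25 lat -0.58
{'t': 7.5, 'joint_pos': [-0.004, 0.589, 0.197, 1.77, -0.152, 0.799, 0.592], 'tcp_pos': [0.581, -0.095, 0.126], 'wrist_force': [-2.89, 0.434, 6.751], 'wrist_torque': [0.003, 0.661, -0.038], 'width': 0.035}
z az 18.61 x [-1.5e-03  3.0e-04 -1.0e+00]
wrist knob_grip [([0.5847, -0.0959, 0.1205], 0.95)]
wrist clutch [([0.5796, -0.0925, 0.1066], 0.89)]
wrist nut [([0.5831, -0.0959, 0.1011], 0.69)]
wrist jaw [([0.5805, -0.0981, 0.0848], 0.62)]
wrist sleeve [([0.5779, -0.0972, 0.0449], 0.66)]
wrist violin [([0.6675, 0.0271, 0.0468], 0.75)]
wrist board []
side knob_grip [([0.5868, -0.0963, 0.12], 0.43)]
side clutch [([0.5784, -0.0944, 0.1033], 0.56)]
side nut [([0.5816, -0.099, 0.0981], 0.55), ([0.6455, -0.3325, -0.002], 0.46)]
side jaw [([0.5784, -0.0987, 0.0813], 0.6), ([0.5838, -0.0954, 0.0393], 0.47)]
side sleeve [([0.5834, -0.0931, 0.0403], 0.39), ([0.4468, 0.1559, 0.0176], 0.31)]
side violin [([0.6715, 0.0235, 0.0435], 0.78)]
side board [([0.6374, 0.0107, -0.0035], 0.92)]
```

View pics/side4c.png

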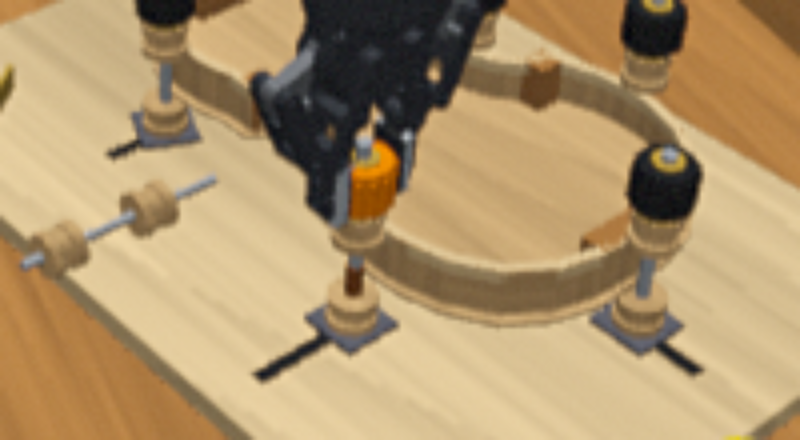

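View pics/wrist4.png

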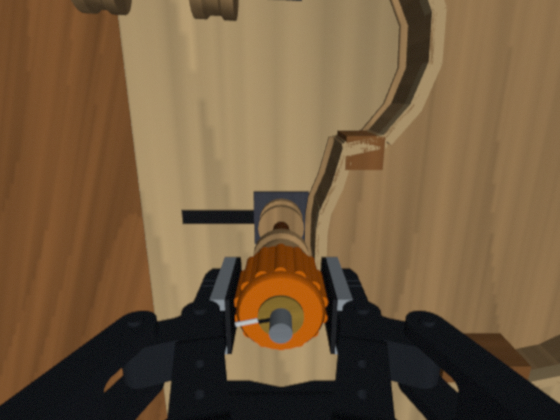

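Request:
{"api": "arm_command", "payload": {
  "deltas": [
    {"xyz": [0, 0, 1.5], "spin": 0, "claw": 1},
    {"xyz": [0, 0, 3], "spin": 0, "claw": 1},
    {"xyz": [0, 0, 4.5], "spin": 0, "claw": 1},
    {"xyz": [0, 0, 6], "spin": 0, "claw": 1}
  ]
}}

```text
t: 8.7
tcp_pos: [0.5851, -0.0936, 0.1255]
orientation: [-0.114, 0.699, 0.114, 0.696]
wrist_force: [-3.4, 0.9, 6.8]
width: 0.0347
```

```bash
python3 st.py .5530 -.1037
```

```text
t 8.7 tcp [ 0.5851 -0.0936  0.1255] az 18.58 w 0.0347 q [-0.01  0.59  0.2   1.76 -0.15  0.81  0.59]
F [-3.44  0.93  6.84] along -2.97 lat 1.97 T [-0.089  0.99   0.037]
hand-knob along 33.63 lat -0.58
```

Request:
{"api": "arm_command", "payload": {
  "deltas": [
    {"xyz": [-0.3, 0.2, 1], "spin": 0, "claw": 1},
    {"xyz": [-0.5, 0.4, 2], "spin": 0, "claw": 1},
    {"xyz": [-0.5, 0.4, 2], "spin": 0, "claw": 1}
  ]
}}

```text
t: 9.0
tcp_pos: [0.5858, -0.0932, 0.1257]
orientation: [-0.114, 0.7, 0.114, 0.696]
wrist_force: [-3.9, -1.7, 3.5]
width: 0.035
```

```bash
python3 st.py .5530 -.1037
```

```text
t 9.0 tcp [ 0.5858 -0.0932  0.1257] az 18.54 w 0.035 q [-0.01  0.6   0.2   1.75 -0.15  0.81  0.58]
F [-3.86 -1.67  3.51] along -4.19 lat -0.36 T [-0.382  0.841 -0.03 ]
hand-knob along 34.47 lat -0.42
```

Request:
{"api": "arm_command", "payload": {
  "deltas": [
    {"xyz": [0, 0, 1], "spin": 0, "claw": 1},
    {"xyz": [0, 0, 2], "spin": 0, "claw": 1},
    {"xyz": [0, 0, 3], "spin": 0, "claw": 1},
    {"xyz": [0, 0, 3], "spin": 0, "claw": 1}
  ]
}}

```text
t: 9.4
tcp_pos: [0.5883, -0.0924, 0.1256]
orientation: [-0.114, 0.7, 0.114, 0.695]
wrist_force: [-3.5, -0.4, 6.1]
width: 0.0349
```

```bash
python3 st.py .5530 -.1037
```

```text
t 9.4 tcp [ 0.5883 -0.0924  0.1256] az 18.53 w 0.0349 q [-0.01  0.6   0.2   1.75 -0.15  0.82  0.58]
F [-3.45 -0.45  6.1 ] along -3.42 lat 0.67 T [-0.216  0.797  0.03 ]
hand-knob along 37.08 lat -0.49
```

Request:
{"api": "arm_command", "payload": {
  "deltas": [
    {"xyz": [0, 0, 1], "spin": 0, "claw": 1},
    {"xyz": [0, 0, 2], "spin": 0, "claw": 1},
    {"xyz": [0, 0, 3], "spin": 0, "claw": 1},
    {"xyz": [0, 0, 3], "spin": 0, "claw": 1}
  ]
}}

```text
t: 9.8
tcp_pos: [0.5906, -0.0917, 0.1256]
orientation: [-0.114, 0.701, 0.114, 0.695]
wrist_force: [-4.0, -1.0, 6.9]
width: 0.0349
```

```bash
python3 st.py .5530 -.1037; python3 look.py 5 wrist side; python3 - <<'E'
from h import *
im=dict(np.load('side5.npz'))['img']; save('side5c',cv2.resize(im[180:270,250:370],None,fx=6,fy=6,interpolation=cv2.INTER_CUBIC))
E
```

```text
t 9.8 tcp [ 0.5906 -0.0917  0.1256] az 18.52 w 0.0349 q [-0.01  0.6   0.2   1.74 -0.15  0.82  0.58]
F [-3.95 -0.99  6.94] along -4.06 lat 0.32 T [-0.202  0.951  0.034]
hand-knob along 39.46 lat -0.5
{'t': 9.8, 'joint_pos': [-0.012, 0.603, 0.199, 1.74, -0.151, 0.822, 0.58], 'tcp_pos': [0.591, -0.092, 0.126], 'wrist_force': [-3.951, -0.985, 6.944], 'wrist_torque': [-0.202, 0.951, 0.034], 'width': 0.035}
z az 18.52 x [-8.4e-03 -6.0e-04 -1.0e+00]
wrist knob_grip [([0.5936, -0.0929, 0.1231], 0.92)]
wrist clutch [([0.5932, -0.0928, 0.1045], 0.72)]
wrist nut [([0.5912, -0.0916, 0.1001], 0.68)]
wrist jaw [([0.5913, -0.0923, 0.0829], 0.89)]
wrist sleeve [([0.5854, -0.0932, 0.045], 0.39), ([0.589, -0.0912, 0.1047], 0.38)]
wrist violin [([0.669, 0.0265, 0.0466], 0.77)]
wrist board [([0.6671, 0.0239, 0.044], 0.16)]
side knob_grip [([0.591, -0.0919, 0.1222], 0.61)]
side clutch [([0.5898, -0.0914, 0.102], 0.66)]
side nut [([0.5916, -0.0924, 0.0961], 0.74)]
side jaw [([0.5879, -0.0918, 0.08], 0.85)]
side sleeve [([0.5911, -0.0948, 0.0423], 0.37)]
side violin [([0.6695, 0.0228, 0.0441], 0.59)]
side board [([0.6367, 0.0099, -0.0046], 0.97)]
```

View pics/side5c.png

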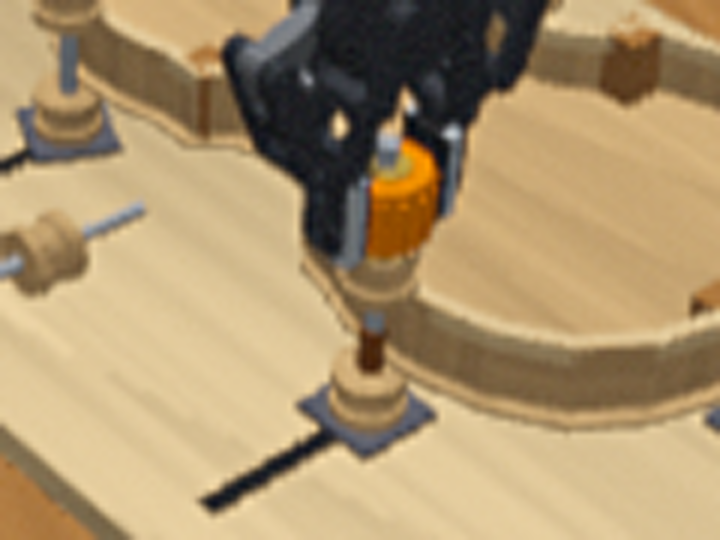

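Request:
{"api": "arm_command", "payload": {
  "deltas": [
    {"xyz": [-0.4, 0, 1], "spin": 0, "claw": 1},
    {"xyz": [-0.4, 0, 2], "spin": 0, "claw": 1},
    {"xyz": [-0.4, 0, 3], "spin": 0, "claw": 1},
    {"xyz": [-0.4, 0, 3], "spin": 0, "claw": 1}
  ]
}}

```text
t: 11.0
tcp_pos: [0.5916, -0.0914, 0.1256]
orientation: [-0.113, 0.702, 0.114, 0.694]
wrist_force: [-8.0, -1.7, 6.4]
width: 0.035
```

```bash
python3 st.py .5530 -.1037
```

```text
t 11.0 tcp [ 0.5916 -0.0914  0.1256] az 18.47 w 0.035 q [-0.01  0.61  0.2   1.73 -0.15  0.83  0.58]
F [-8.   -1.75  6.41] along -8.14 lat 0.88 T [-0.471  1.634  0.038]
hand-knob along 40.53 lat -0.56
```

Request:
{"api": "arm_command", "payload": {
  "deltas": [
    {"xyz": [0, 0, 0.9], "spin": 0, "claw": 1},
    {"xyz": [0, 0, 1.8], "spin": 0, "claw": 1},
    {"xyz": [0, 0, 2.7], "spin": 0, "claw": 1},
    {"xyz": [0, 0, 2.7], "spin": 0, "claw": 1}
  ]
}}

```text
t: 11.4
tcp_pos: [0.5921, -0.0913, 0.1254]
orientation: [-0.113, 0.704, 0.114, 0.692]
wrist_force: [-10.0, -2.2, 10.1]
width: 0.0349
```

```bash
python3 st.py .5530 -.1037
```

```text
t 11.4 tcp [ 0.5921 -0.0913  0.1254] az 18.42 w 0.0349 q [-0.01  0.61  0.2   1.73 -0.15  0.84  0.58]
F [-10.01  -2.19  10.12] along -10.19 lat 1.1 T [-0.477  2.035  0.011]
hand-knob along 41.0 lat -0.62
```

Request:
{"api": "arm_command", "payload": {
  "deltas": [
    {"xyz": [0, 0, 0], "spin": 0, "claw": 1},
    {"xyz": [0, 0, 0], "spin": 0, "claw": 1}
  ]
}}

```text
t: 11.6
tcp_pos: [0.5917, -0.0913, 0.1255]
orientation: [-0.113, 0.704, 0.114, 0.692]
wrist_force: [-3.8, -0.9, 5.9]
width: 0.035
```

```bash
python3 st.py .5530 -.1037; python3 -c "
from h import *
print(R.from_quat(ctrl.sense()['orientation']).as_matrix()[:,0])"
```

```text
t 11.6 tcp [ 0.5917 -0.0913  0.1255] az 18.4 w 0.035 q [-0.01  0.61  0.2   1.73 -0.15  0.84  0.58]
F [-3.77 -0.94  5.9 ] along -3.87 lat 0.31 T [-0.215  0.875  0.053]
hand-knob along 40.65 lat -0.57
[-0.01691443 -0.00121559 -0.9998562 ]
```

Request:
{"api": "arm_command", "payload": {
  "deltas": [
    {"xyz": [0, 0, 0], "spin": 0, "claw": -1},
    {"xyz": [0, 0, 0], "spin": 0, "claw": -1},
    {"xyz": [0, 0, 0], "spin": 0, "claw": -1},
    {"xyz": [0, 0, 0], "spin": 0, "claw": -1},
    {"xyz": [0, 0, 0], "spin": 0, "claw": -1},
    {"xyz": [0, 0, 0], "spin": 0, "claw": -1}
  ]
}}

```text
t: 12.2
tcp_pos: [0.5918, -0.0913, 0.1255]
orientation: [-0.113, 0.704, 0.114, 0.692]
wrist_force: [0.7, -0.5, -0.2]
width: 0.0852
```

```bash
python3 st.py .5530 -.1037; python3 look.py 6 wrist; python3 knob.py wrist6 .592 -.0913; python3 st.py .5530 -.1037
```

```text
t 12.2 tcp [ 0.5918 -0.0913  0.1255] az 18.41 w 0.0852 q [-0.01  0.61  0.2   1.73 -0.15  0.84  0.58]
F [ 0.65 -0.45 -0.18] along 0.47 lat -0.64 T [-0.057 -0.037  0.069]
hand-knob along 40.75 lat -0.56
{'t': 12.2, 'joint_pos': [-0.014, 0.608, 0.201, 1.729, -0.15, 0.836, 0.575], 'tcp_pos': [0.592, -0.091, 0.126], 'wrist_force': [0.651, -0.454, -0.178], 'wrist_torque': [-0.057, -0.037, 0.069], 'width': 0.085}
z az 18.41 x [-0.0168 -0.0012 -0.9999]
wrist knob_grip [([0.5965, -0.0925, 0.1214], 0.87)]
wrist clutch [([0.5896, -0.0861, 0.107], 0.72)]
wrist nut [([0.5927, -0.093, 0.0995], 0.88)]
wrist jaw [([0.5933, -0.0943, 0.0838], 0.92)]
wrist sleeve [([0.5908, -0.0926, 0.0463], 0.59)]
wrist violin [([0.6711, 0.0251, 0.0464], 0.81)]
wrist board []
orange px 5125 ztop 0.1319 top pts 3411 circle [ 0.5897 -0.0916] 0.0174
ellipse ((278.6940612792969, 297.84527587890625), (84.87306213378906, 97.01642608642578), 10.445337295532227)
t 12.6 tcp [ 0.5917 -0.0913  0.1256] az 18.41 w 0.0855 q [-0.01  0.61  0.2   1.73 -0.15  0.84  0.58]
F [ 0.34 -0.64 -0.01] along 0.12 lat -0.71 T [-0.041 -0.028  0.005]
hand-knob along 40.66 lat -0.57
```

View pics/wrist6.png

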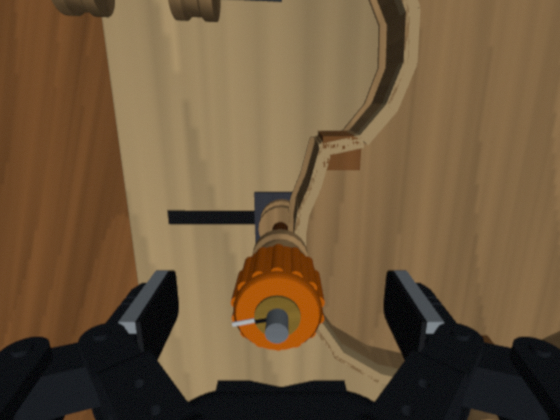

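```bash
python3 - <<'E'
from h import *
from knob import knob
g={'wrist1':(.553,-.1037),'wrist2':(.553,-.1037),'wrist3':(.553,-.1037),'wrist4':(.581,-.095),'wrist5':(.591,-.092),'wrist6':(.591,-.092)}
K=None
for n,c in g.items():
    d=dict(np.load(n+'.npz')); m,q,zt,t=knob(d,np.array(c))
    # rod: top end pixels grey; use hub brass centroid column
    v,u=np.nonzero(m); r=m&(np.arange(420)[:,None]>0)
    ex=np.percentile(t[:,:2],[1,99],axis=0)
    a=np.radians(18.5); S=np.array([np.cos(a),np.sin(a)]); L=np.array([-S[1],S[0]])
    al=t[:,:2]@S; la=t[:,:2]@L
    print(n,'top along mid',((np.percentile(al,.5)+np.percentile(al,99.5))/2).round(4),'w',(np.percentile(al,99.5)-np.percentile(al,.5)).round(4),'lat mid',((np.percentile(la,.5)+np.percentile(la,99.5))/2).round(4),'u range',u.min(),u.max(),'v',v.min(),v.max(),'eye',np.round([d['eye'][:2]@S,d['eye'][:2]@L],4),'z',round(d['eye'][2],4))
    o=R.from_quat(d['rotation']).as_matrix(); print('   cam fwd along',(o[:2,2]@S).round(4),'lat',(o[:2,2]@L).round(4), 'right z',o[2,0].round(4))
s=np.array(ctrl.sense()['tcp_pos']); print('tcp along',(s[:2]@S).round(4),'lat',(s[:2]@L).round(4))
E
```

```text
wrist1 top along mid 0.4916 w 0.0306 lat mid -0.2742 u range 259 303 v 178 227 eye [ 0.4913 -0.1988] z 0.3747
   cam fwd along -0.0004 lat -0.2974 right z 0.0
wrist2 top along mid 0.4915 w 0.0316 lat mid -0.2739 u range 238 328 v 255 358 eye [ 0.4904 -0.1943] z 0.2433
   cam fwd along -0.0 lat -0.2961 right z -0.001
wrist3 top along mid 0.4911 w 0.0322 lat mid -0.274 u range 235 328 v 245 348 eye [ 0.4906 -0.1984] z 0.2439
   cam fwd along 0.001 lat -0.297 right z 0.0004
wrist4 top along mid 0.5199 w 0.032 lat mid -0.2739 u range 234 327 v 245 348 eye [ 0.5198 -0.1985] z 0.2438
   cam fwd along -0.0012 lat -0.2966 right z -0.0018
wrist5 top along mid 0.5295 w 0.0319 lat mid -0.2738 u range 234 326 v 245 348 eye [ 0.531  -0.1986] z 0.244
   cam fwd along -0.0082 lat -0.2954 right z -0.0086
wrist6 top along mid 0.5301 w 0.0317 lat mid -0.2738 u range 232 323 v 245 348 eye [ 0.5334 -0.1989] z 0.244
   cam fwd along -0.0166 lat -0.2933 right z -0.0168
tcp along 0.5322 lat -0.2744
```

Request:
{"api": "arm_command", "payload": {
  "deltas": [
    {"xyz": [0, 0.4, -0.7], "spin": -8, "claw": -1},
    {"xyz": [0, 0.4, -0.7], "spin": -16, "claw": -1},
    {"xyz": [0, 0.4, -0.7], "spin": -24, "claw": -1}
  ]
}}

```text
t: 12.9
tcp_pos: [0.591, -0.0911, 0.1256]
orientation: [-0.256, 0.664, 0.259, 0.653]
wrist_force: [-0.2, -0.3, 0.0]
width: 0.085
```

```bash
python3 st.py .5918 -.0907
```

```text
t 12.9 tcp [ 0.591  -0.0911  0.1256] az 42.75 w 0.085 q [ 0.06  0.6   0.08  1.73 -0.05  0.83  0.91]
F [-0.19 -0.34  0.04] along -0.29 lat -0.26 T [-0.083  0.049 -0.008]
hand-knob along -0.92 lat -0.15
```

Request:
{"api": "arm_command", "payload": {
  "deltas": [
    {"xyz": [0, 0, 0], "spin": -8.5, "claw": -1},
    {"xyz": [0, 0, 0], "spin": -17, "claw": -1},
    {"xyz": [0, 0, 0], "spin": -25.5, "claw": -1},
    {"xyz": [0, 0, 0], "spin": -34, "claw": -1},
    {"xyz": [0, 0, 0], "spin": -42.5, "claw": -1},
    {"xyz": [0, 0, 0], "spin": -51, "claw": -1},
    {"xyz": [0, 0, 0], "spin": -59.5, "claw": -1},
    {"xyz": [0, 0, 0], "spin": -68, "claw": -1},
    {"xyz": [0, 0, 0], "spin": -76.5, "claw": -1},
    {"xyz": [0, 0, 0], "spin": -85, "claw": -1},
    {"xyz": [0, 0, 0], "spin": -93.5, "claw": -1},
    {"xyz": [0, 0, 0], "spin": -102, "claw": -1},
    {"xyz": [0, 0, 0], "spin": -108, "claw": -1},
    {"xyz": [0, 0, 0], "spin": -108, "claw": -1}
  ]
}}

```text
t: 14.3
tcp_pos: [0.5909, -0.0915, 0.1255]
orientation: [-0.679, 0.18, 0.69, 0.176]
wrist_force: [0.1, -0.8, 0.2]
width: 0.0853
```

```bash
python3 st.py .5909 -.0912; python3 look.py 7 wrist|grep -v board; python3 knob.py wrist7 .591 -.0912;  python3 -c "
from h import *
print(R.from_quat(ctrl.sense()['orientation']).as_matrix()[:,0])"
```

```text
t 14.3 tcp [ 0.5909 -0.0915  0.1255] az 150.79 w 0.0853 q [ 0.4   0.63 -0.47  1.73  0.35  0.89  2.41]
F [ 0.1  -0.79  0.17] along -0.16 lat -0.78 T [ 0.072 -0.026 -0.021]
hand-knob along -0.14 lat -0.29
{'t': 14.3, 'joint_pos': [0.398, 0.63, -0.465, 1.725, 0.35, 0.887, 2.413], 'tcp_pos': [0.591, -0.092, 0.125], 'wrist_force': [0.097, -0.788, 0.166], 'wrist_torque': [0.072, -0.026, -0.021], 'width': 0.085}
z az 150.79 x [-0.017  -0.0012 -0.9999]
wrist knob_grip [([0.5935, -0.0935, 0.1191], 0.89), ([0.6318, 0.0115, 0.0014], 0.27)]
wrist clutch [([0.5899, -0.0882, 0.1044], 0.64)]
wrist nut [([0.5909, -0.0904, 0.1], 0.78)]
wrist jaw [([0.5928, -0.0961, 0.0823], 0.82)]
wrist sleeve [([0.5869, -0.0913, 0.0448], 0.67)]
wrist violin []
orange px 3383 ztop 0.132 top pts 3091 circle [ 0.5893 -0.0932] 0.0173
ellipse ((280.065185546875, 309.04827880859375), (67.68863677978516, 82.95454406738281), 88.72235107421875)
[-0.01670141 -0.00154741 -0.99985932]
```

View pics/wrist7.png

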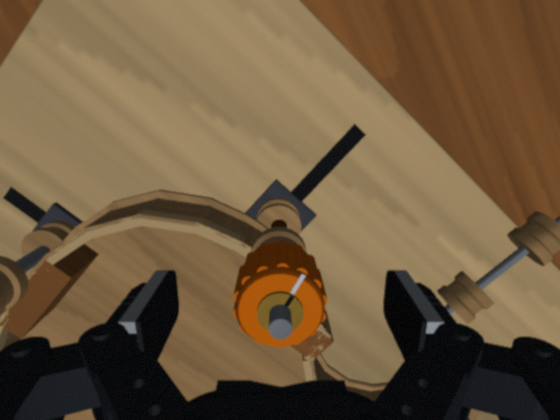

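```bash
python3 - <<'E'
from h import *
from knob import knob
def ob(n,g):
    d=dict(np.load(n+'.npz')); m,q,zt,t=knob(d,np.array(g)); o=R.from_quat(d['rotation']).as_matrix(); r=o[:2,0]; r/=np.linalg.norm(r); p=np.array([-r[1],r[0]])
    a=t[:,:2]@r; b=t[:,:2]@p; mid=lambda x:(np.percentile(x,.5)+np.percentile(x,99.5))/2
    # full rim visible? use contour circle centre in pixel as well
    return mid(a)*r+mid(b)*p, np.stack([r,p],1)
A=[];B=[]
for n in ['wrist6','wrist7']:
    c,M=ob(n,(.591,-.0912)); print(n,c.round(4)); A.append(np.hstack([np.eye(2),-M])); B.append(c)
x=np.linalg.solve(np.vstack(A),-0+np.hstack(B)); print('knob',x[:2].round(4),'err right,p mm',(-x[2:]*1e3).round(2))
s=ctrl.sense(); t=np.array(s['tcp_pos']); M=R.from_quat(s['orientation']).as_matrix(); d=np.array([x[0]-t[0],x[1]-t[1],0]); print('tcp',t.round(4),'shift in tool mm',(M.T@d*1e3).round(2))
E
```

```text
wrist6 [ 0.5896 -0.0915]
wrist7 [ 0.5895 -0.0934]
knob [ 0.59   -0.0925] err right,p mm [-0.03  1.07]
tcp [ 0.591  -0.0911  0.1257] shift in tool mm [0.02 1.72 0.21]
```

Request:
{"api": "arm_command", "payload": {
  "deltas": [
    {"xyz": [0, 0, 0], "spin": 8.5, "claw": -1},
    {"xyz": [0, 0, 0], "spin": 17, "claw": -1},
    {"xyz": [0, 0, 0], "spin": 25.5, "claw": -1},
    {"xyz": [0, 0, 0], "spin": 34, "claw": -1},
    {"xyz": [0, 0, 0], "spin": 42, "claw": -1},
    {"xyz": [0, 0, 0], "spin": 42, "claw": -1}
  ]
}}

```text
t: 15.3
tcp_pos: [0.591, -0.0907, 0.1258]
orientation: [-0.57, 0.417, 0.579, 0.409]
wrist_force: [0.2, 0.6, 0.2]
width: 0.0856
```

```bash
python3 st.py .5909 -.0912; python3 look.py 8 wrist|grep knob; python3 knob.py wrist8 .591 -.0912; python3 - <<'E'
from h import *
from knob import knob
for n in ['wrist3','wrist4','wrist5','wrist6','wrist7','wrist8']:
    d=dict(np.load(n+'.npz')); g=(.553,-.104) if n=='wrist3' else (.582,-.095) if n=='wrist4' else (.591,-.092)
    m,q,zt,t=knob(d,np.array(g)); rows=np.nonzero(m.any(1))[0]
    # midline of flute silhouette between v 290..325
    mids=[(np.nonzero(m[v])[0].min()+np.nonzero(m[v])[0].max())/2 for v in range(285,326,2)]
    # rod tip + hub: brass
    hsv=cv2.cvtColor(d['img'],cv2.COLOR_RGB2HSV)
    br=(hsv[...,0]>=20)&(hsv[...,0]<=30)&(hsv[...,1]>150)&(hsv[...,2]<150); br[:290]=0; br[345:]=0; br[:,:255]=0; br[:,310:]=0
    u=np.nonzero(br)[1]
    print(n,'mid u',np.mean(mids).round(2),np.std(mids).round(2),'v',rows.min(),rows.max(),'hub',(u.min()+u.max())/2 if len(u) else None)
E
```

```text
t 15.3 tcp [ 0.591  -0.0907  0.1258] az 108.58 w 0.0856 q [ 0.27  0.61 -0.25  1.73  0.2   0.85  1.82]
F [0.22 0.57 0.19] along 0.39 lat 0.47 T [ 0.023  0.015 -0.001]
hand-knob along 0.3 lat 0.44
wrist knob_grip [([0.5934, -0.0924, 0.1168], 0.89)]
orange px 3503 ztop 0.1319 top pts 3226 circle [ 0.5887 -0.0932] 0.0174
ellipse ((278.856689453125, 307.28668212890625), (68.69295501708984, 85.3267593383789), 73.313232421875)
wrist3 mid u 284.81 9.64 v 245 348 hub 281.5
wrist4 mid u 284.24 9.49 v 245 348 hub 280.5
wrist5 mid u 283.4 9.51 v 245 348 hub 279.5
wrist6 mid u 281.36 9.39 v 245 348 hub 277.0
wrist7 mid u 279.98 1.7 v 263 345 hub 280.0
wrist8 mid u 276.86 0.62 v 263 344 hub 276.5
```

View pics/wrist8.png

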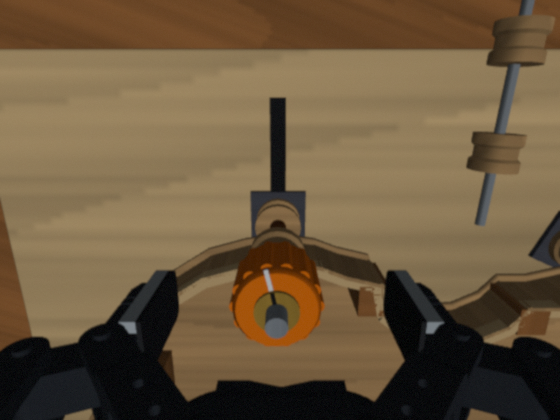

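Request:
{"api": "arm_command", "payload": {
  "deltas": [
    {"xyz": [0, -0.2, -0.7], "spin": 0, "claw": -1},
    {"xyz": [0, -0.2, -1.3], "spin": 0, "claw": -1},
    {"xyz": [0, -0.2, -1.3], "spin": 0, "claw": -1},
    {"xyz": [0, -0.2, -1.3], "spin": 0, "claw": -1}
  ]
}}

```text
t: 16.1
tcp_pos: [0.5916, -0.0924, 0.1256]
orientation: [-0.57, 0.416, 0.579, 0.408]
wrist_force: [0.8, -0.6, -0.3]
width: 0.0855
```

```bash
cat > hub.py <<'E'
from h import *
from knob import knob
import sys
n=sys.argv[1]; g=np.array([float(a) for a in sys.argv[2:4]])
d=ctrl.get_image('wrist'); save(n,d['img']); np.savez(n+'.npz',**d)
hsv=cv2.cvtColor(d['img'],cv2.COLOR_RGB2HSV)
br=(hsv[...,0]>=20)&(hsv[...,0]<=30)&(hsv[...,1]>150)&(hsv[...,2]<150); br[:290]=0; br[345:]=0; br[:,:255]=0; br[:,310:]=0
u=np.nonzero(br)[1]; m,q,zt,t=knob(d,g); U=np.nonzero(m)[1]; r=np.nonzero(m)[0]; print('hub u',(u.min()+u.max())/2,'orange u',(U.min()+U.max())/2,'v',r.min(),r.max())
save(n+'c',cv2.resize(d['img'][240:360,210:350],None,fx=5,fy=5,interpolation=cv2.INTER_CUBIC))
E
python3 st.py .5909 -.0912; python3 hub.py w9 .591 -.092
```

```text
t 16.1 tcp [ 0.5916 -0.0924  0.1256] az 108.75 w 0.0855 q [ 0.27  0.61 -0.26  1.73  0.2   0.85  1.83]
F [ 0.8  -0.56 -0.29] along 0.58 lat -0.79 T [ 0.023 -0.    -0.006]
hand-knob along 0.27 lat -1.33
hub u 281.0 orange u 281.0 v 264 345
```

Request:
{"api": "arm_command", "payload": {
  "deltas": [
    {"xyz": [0, 0, 0], "spin": 0, "claw": 1},
    {"xyz": [0, 0, 0], "spin": 0, "claw": 1},
    {"xyz": [0, 0, 0], "spin": 0, "claw": 1},
    {"xyz": [0, 0, 0], "spin": 0, "claw": 1},
    {"xyz": [0, 0, 0], "spin": 0, "claw": 1},
    {"xyz": [0, 0, 0], "spin": 0, "claw": 1},
    {"xyz": [0, 0, 0], "spin": 0, "claw": 1}
  ]
}}

```text
t: 16.85
tcp_pos: [0.5916, -0.0924, 0.1257]
orientation: [-0.57, 0.416, 0.579, 0.408]
wrist_force: [0.4, 0.5, 2.2]
width: 0.0347
```

```bash
python3 st.py .5909 -.0912; python3 hub.py w10 .591 -.092
```

```text
t 16.85 tcp [ 0.5916 -0.0924  0.1257] az 108.75 w 0.0347 q [ 0.27  0.61 -0.26  1.73  0.2   0.85  1.83]
F [0.41 0.47 2.2 ] along 0.54 lat 0.32 T [-0.022  0.08   0.054]
hand-knob along 0.27 lat -1.31
hub u 281.0 orange u 281.0 v 263 344
```

Request:
{"api": "arm_command", "payload": {
  "deltas": [
    {"xyz": [0.09, 0, 0], "spin": 8, "claw": 1},
    {"xyz": [0.18, 0, 0], "spin": 16, "claw": 1},
    {"xyz": [0.27, 0, 0], "spin": 24, "claw": 1},
    {"xyz": [0.36, 0, 0], "spin": 32, "claw": 1},
    {"xyz": [0.45, 0, 0], "spin": 40, "claw": 1},
    {"xyz": [0.45, 0, 0], "spin": 40, "claw": 1}
  ]
}}

```text
t: 17.5
tcp_pos: [0.5917, -0.0924, 0.1253]
orientation: [-0.396, 0.589, 0.401, 0.579]
wrist_force: [-0.4, 0.5, 1.6]
width: 0.0348
```

```bash
python3 st.py .5916 -.0924; python3 hub.py w11 .591 -.092
```

```text
t 17.5 tcp [ 0.5917 -0.0924  0.1253] az 68.64 w 0.0348 q [ 0.15  0.6  -0.05  1.73  0.05  0.83  1.27]
F [-0.39  0.47  1.65] along -0.23 lat 0.57 T [0.071 0.006 0.013]
hand-knob along 0.06 lat 0.01
hub u 279.5 orange u 281.0 v 243 344
```

View pics/w11c.png

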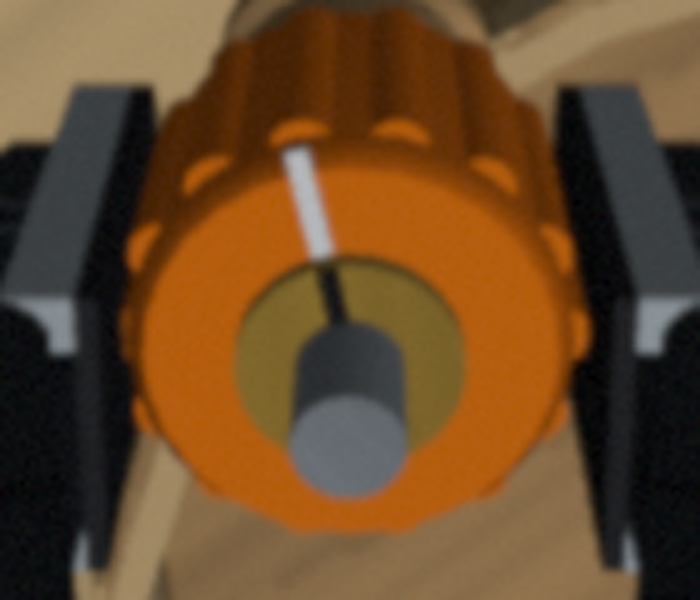

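Request:
{"api": "arm_command", "payload": {
  "deltas": [
    {"xyz": [0.09, 0, 0], "spin": 8, "claw": 1},
    {"xyz": [0.18, 0, 0], "spin": 16, "claw": 1},
    {"xyz": [0.27, 0, 0], "spin": 24, "claw": 1},
    {"xyz": [0.36, 0, 0], "spin": 32, "claw": 1},
    {"xyz": [0.45, 0, 0], "spin": 40, "claw": 1},
    {"xyz": [0.45, 0, 0], "spin": 40, "claw": 1}
  ]
}}

```text
t: 18.15
tcp_pos: [0.5917, -0.0925, 0.1249]
orientation: [-0.176, 0.69, 0.178, 0.679]
wrist_force: [-0.0, -1.2, 2.2]
width: 0.0348
```

```bash
python3 st.py .5916 -.0924
```

```text
t 18.15 tcp [ 0.5917 -0.0925  0.1249] az 29.01 w 0.0348 q [ 0.02  0.6   0.15  1.73 -0.11  0.83  0.72]
F [-0.02 -1.21  2.24] along -0.4 lat -1.14 T [ 0.05  -0.044 -0.019]
hand-knob along 0.04 lat -0.13
```

Request:
{"api": "arm_command", "payload": {
  "deltas": [
    {"xyz": [0.05, 0, 0], "spin": 6, "claw": 1},
    {"xyz": [0.13, 0, 0], "spin": 12, "claw": 1},
    {"xyz": [0.13, 0, 0], "spin": 12, "claw": 1}
  ]
}}

```text
t: 18.45
tcp_pos: [0.5917, -0.0926, 0.1248]
orientation: [-0.106, 0.705, 0.106, 0.693]
wrist_force: [-0.9, -1.5, 2.4]
width: 0.0352
```

```bash
python3 st.py .5916 -.0924
```

```text
t 18.45 tcp [ 0.5917 -0.0926  0.1248] az 17.26 w 0.0352 q [-0.02  0.61  0.21  1.73 -0.15  0.83  0.56]
F [-0.9  -1.51  2.42] along -1.33 lat -1.14 T [ 0.037 -0.002 -0.008]
hand-knob along 0.0 lat -0.21
```

Request:
{"api": "arm_command", "payload": {
  "deltas": [
    {"xyz": [0.05, 0, 0], "spin": 6, "claw": 1},
    {"xyz": [0.13, 0, 0], "spin": 12, "claw": 1},
    {"xyz": [0.13, 0, 0], "spin": 12, "claw": 1}
  ]
}}

```text
t: 18.75
tcp_pos: [0.5916, -0.0927, 0.1247]
orientation: [-0.035, 0.712, 0.033, 0.7]
wrist_force: [-1.7, -1.4, 4.4]
width: 0.0352
```

```bash
python3 st.py .5916 -.0924
```

```text
t 18.75 tcp [ 0.5916 -0.0927  0.1247] az 5.53 w 0.0352 q [-0.05  0.62  0.27  1.73 -0.2   0.84  0.4 ]
F [-1.72 -1.43  4.43] along -2.09 lat -0.81 T [ 0.044  0.07  -0.001]
hand-knob along -0.13 lat -0.27
```

Request:
{"api": "arm_command", "payload": {
  "deltas": [
    {"xyz": [0.05, 0, 0], "spin": 6, "claw": 1},
    {"xyz": [0.13, 0, 0], "spin": 12, "claw": 1},
    {"xyz": [0.13, 0, 0], "spin": 12, "claw": 1}
  ]
}}

```text
t: 19.05
tcp_pos: [0.5915, -0.0927, 0.1247]
orientation: [0.037, 0.712, -0.04, 0.7]
wrist_force: [-1.7, -0.3, 4.2]
width: 0.0349
```

```bash
python3 st.py .5916 -.0924
```

```text
t 19.05 tcp [ 0.5915 -0.0927  0.1247] az -6.18 w 0.0349 q [-0.09  0.62  0.33  1.73 -0.24  0.84  0.24]
F [-1.7  -0.31  4.16] along -1.71 lat 0.24 T [ 0.098  0.104 -0.016]
hand-knob along -0.17 lat -0.29
```

Request:
{"api": "arm_command", "payload": {
  "deltas": [
    {"xyz": [0.05, 0, 0], "spin": 6, "claw": 1},
    {"xyz": [0.13, 0, 0], "spin": 12, "claw": 1},
    {"xyz": [0.13, 0, 0], "spin": 12, "claw": 1}
  ]
}}

```text
t: 19.35
tcp_pos: [0.5914, -0.0928, 0.1247]
orientation: [0.108, 0.704, -0.112, 0.693]
wrist_force: [-1.4, -0.6, 4.8]
width: 0.0351
```

```bash
python3 st.py .5916 -.0924
```

```text
t 19.35 tcp [ 0.5914 -0.0928  0.1247] az -17.9 w 0.0351 q [-0.12  0.63  0.39  1.73 -0.29  0.85  0.08]
F [-1.4  -0.57  4.82] along -1.51 lat -0.09 T [0.032 0.124 0.012]
hand-knob along -0.31 lat -0.27
```

Request:
{"api": "arm_command", "payload": {
  "deltas": [
    {"xyz": [0, 0, 0], "spin": 4, "claw": 1},
    {"xyz": [0, 0, 0], "spin": 8, "claw": 1},
    {"xyz": [0, 0, 0], "spin": 8, "claw": 1}
  ]
}}

```text
t: 19.65
tcp_pos: [0.5913, -0.0928, 0.1247]
orientation: [0.154, 0.695, -0.159, 0.684]
wrist_force: [-2.1, -0.5, 3.9]
width: 0.0348
```

```bash
python3 st.py .5916 -.0924; python3 hub.py w12 .591 -.092
```

```text
t 19.65 tcp [ 0.5913 -0.0928  0.1247] az -25.57 w 0.0348 q [-0.15  0.64  0.42  1.73 -0.32  0.86 -0.03]
F [-2.08 -0.5   3.88] along -2.13 lat 0.19 T [0.018 0.017 0.003]
hand-knob along -0.4 lat -0.26
hub u 279.0 orange u 281.0 v 243 345
```

View pics/w12c.png

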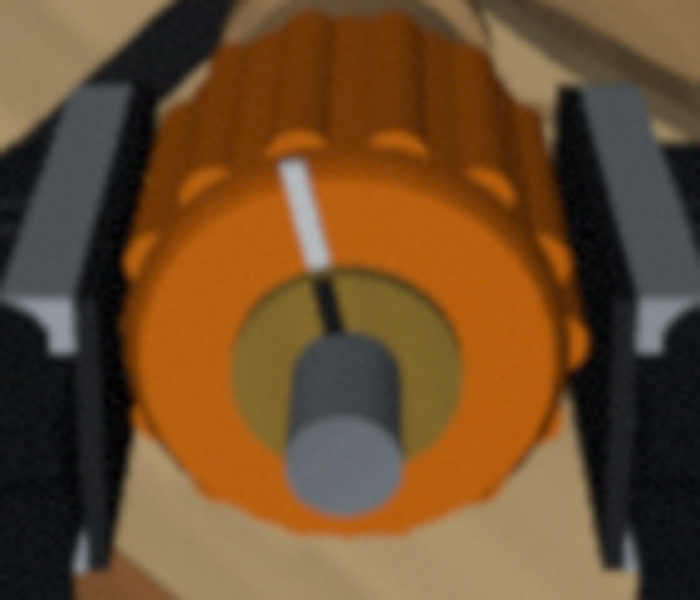

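Request:
{"api": "arm_command", "payload": {
  "deltas": [
    {"xyz": [0.05, 0, 0], "spin": 4, "claw": 1},
    {"xyz": [0.1, 0, 0], "spin": 8, "claw": 1},
    {"xyz": [0.1, 0, 0], "spin": 8, "claw": 1}
  ]
}}

```text
t: 20.0
tcp_pos: [0.5913, -0.0928, 0.1246]
orientation: [0.2, 0.683, -0.205, 0.672]
wrist_force: [-1.9, 1.1, 6.3]
width: 0.0351
```

```bash
python3 st.py .5916 -.0924
```

```text
t 20.0 tcp [ 0.5913 -0.0928  0.1246] az -33.29 w 0.0351 q [-0.17  0.65  0.46  1.73 -0.35  0.87 -0.13]
F [-1.92  1.15  6.31] along -1.45 lat 1.7 T [0.052 0.096 0.078]
hand-knob along -0.45 lat -0.25
```

Request:
{"api": "arm_command", "payload": {
  "deltas": [
    {"xyz": [0.05, 0, 0], "spin": 4, "claw": 1},
    {"xyz": [0.1, 0, 0], "spin": 8, "claw": 1},
    {"xyz": [0.1, 0, 0], "spin": 8, "claw": 1}
  ]
}}

```text
t: 20.3
tcp_pos: [0.5912, -0.0928, 0.1246]
orientation: [0.245, 0.668, -0.251, 0.657]
wrist_force: [-2.3, 1.2, 5.0]
width: 0.035
```

```bash
python3 st.py .5916 -.0924
```

```text
t 20.3 tcp [ 0.5912 -0.0928  0.1246] az -41.07 w 0.035 q [-0.19  0.65  0.5   1.73 -0.38  0.87 -0.24]
F [-2.29  1.18  5.03] along -1.8 lat 1.85 T [0.077 0.076 0.071]
hand-knob along -0.52 lat -0.2
```

Request:
{"api": "arm_command", "payload": {
  "deltas": [
    {"xyz": [0, 0, 0], "spin": 2.5, "claw": 1},
    {"xyz": [0, 0, 0], "spin": 5, "claw": 1},
    {"xyz": [0, 0, 0], "spin": 5, "claw": 1}
  ]
}}

```text
t: 20.6
tcp_pos: [0.5911, -0.0927, 0.1247]
orientation: [0.271, 0.657, -0.279, 0.646]
wrist_force: [-1.6, 0.3, 5.2]
width: 0.035
```

```bash
python3 st.py .5916 -.0924; python3 hub.py w13 .591 -.092
```

```text
t 20.6 tcp [ 0.5911 -0.0927  0.1247] az -45.79 w 0.035 q [-0.21  0.66  0.53  1.73 -0.4   0.88 -0.3 ]
F [-1.58  0.31  5.25] along -1.41 lat 0.79 T [0.07  0.024 0.153]
hand-knob along -0.57 lat -0.14
hub u 279.5 orange u 280.5 v 243 345
```

View pics/w13c.png

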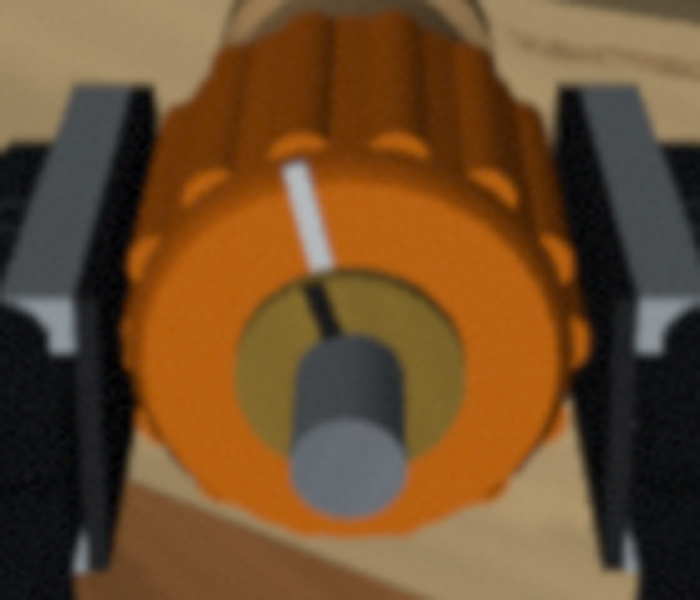

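Request:
{"api": "arm_command", "payload": {
  "deltas": [
    {"xyz": [0, 0, 0], "spin": 2, "claw": 1},
    {"xyz": [0, 0, 0], "spin": 4, "claw": 1},
    {"xyz": [0, 0, 0], "spin": 4, "claw": 1}
  ]
}}

```text
t: 20.95
tcp_pos: [0.5911, -0.0926, 0.1246]
orientation: [0.294, 0.647, -0.302, 0.636]
wrist_force: [-2.1, 0.1, 4.9]
width: 0.0345
```

```bash
python3 st.py .5916 -.0924
```

```text
t 20.95 tcp [ 0.5911 -0.0926  0.1246] az -49.81 w 0.0345 q [-0.22  0.66  0.55  1.73 -0.42  0.88 -0.36]
F [-2.1   0.11  4.89] along -1.96 lat 0.77 T [-0.011  0.083  0.239]
hand-knob along -0.59 lat -0.06
```

Request:
{"api": "arm_command", "payload": {
  "deltas": [
    {"xyz": [0, 0, 0], "spin": 2, "claw": 1},
    {"xyz": [0, 0, 0], "spin": 4, "claw": 1},
    {"xyz": [0, 0, 0], "spin": 4, "claw": 1}
  ]
}}

```text
t: 21.25
tcp_pos: [0.591, -0.0926, 0.1246]
orientation: [0.317, 0.635, -0.325, 0.625]
wrist_force: [-2.0, 0.5, 4.5]
width: 0.0353
```

```bash
python3 st.py .5916 -.0924
```

```text
t 21.25 tcp [ 0.591  -0.0926  0.1246] az -53.97 w 0.0353 q [-0.23  0.67  0.57  1.73 -0.43  0.89 -0.42]
F [-2.03  0.47  4.55] along -1.77 lat 1.09 T [0.023 0.151 0.296]
hand-knob along -0.64 lat -0.02
```

Torque is at 0.296 N m, so the click should come next. Small step again.

Request:
{"api": "arm_command", "payload": {
  "deltas": [
    {"xyz": [0, 0, 0], "spin": 2, "claw": 1},
    {"xyz": [0, 0, 0], "spin": 4, "claw": 1},
    {"xyz": [0, 0, 0], "spin": 4, "claw": 1}
  ]
}}

```text
t: 21.55
tcp_pos: [0.5911, -0.0926, 0.1247]
orientation: [0.339, 0.623, -0.348, 0.613]
wrist_force: [-1.2, -1.7, 4.2]
width: 0.0351
```

```bash
python3 st.py .5916 -.0924; python3 hub.py w14 .591 -.092
```

```text
t 21.55 tcp [ 0.5911 -0.0926  0.1247] az -58.17 w 0.0351 q [-0.24  0.67  0.59  1.73 -0.45  0.89 -0.47]
F [-1.17 -1.69  4.2 ] along -1.65 lat -1.23 T [-0.253  0.005 -0.053]
hand-knob along -0.56 lat -0.05
hub u 280.0 orange u 280.5 v 243 346
```

View pics/w14c.png

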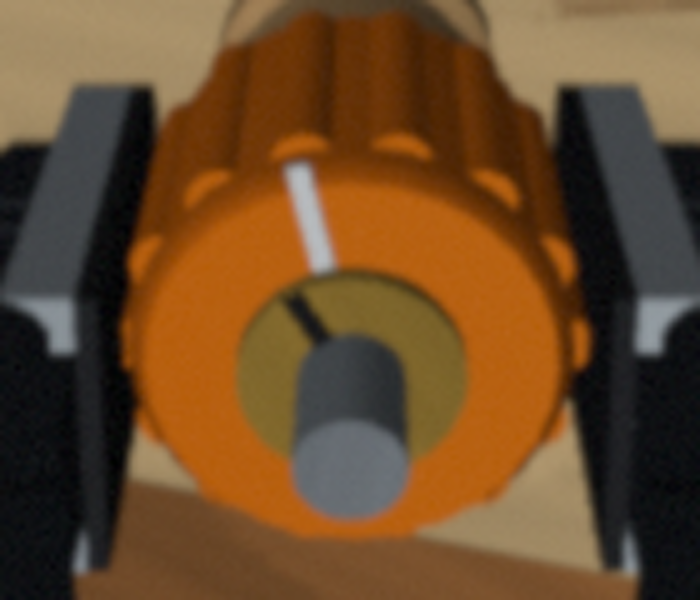

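Request:
{"api": "arm_command", "payload": {
  "deltas": [
    {"xyz": [0, 0, 0], "spin": 0, "claw": 1},
    {"xyz": [0, 0, 0], "spin": 0, "claw": -1},
    {"xyz": [0, 0, 0], "spin": 0, "claw": -1},
    {"xyz": [0, 0, 0], "spin": 0, "claw": -1},
    {"xyz": [0, 0, 0], "spin": 0, "claw": -1},
    {"xyz": [0, 0, 0], "spin": 0, "claw": -1},
    {"xyz": [0, 0, 0], "spin": 0, "claw": -1}
  ]
}}

```text
t: 22.3
tcp_pos: [0.5911, -0.0927, 0.1246]
orientation: [0.339, 0.623, -0.348, 0.613]
wrist_force: [-0.7, -0.3, -0.4]
width: 0.0856
```

```bash
python3 st.py .5916 -.0924; python3 hub.py w15 .591 -.092
```

```text
t 22.3 tcp [ 0.5911 -0.0927  0.1246] az -58.15 w 0.0856 q [-0.24  0.67  0.59  1.73 -0.45  0.89 -0.47]
F [-0.72 -0.34 -0.39] along -0.79 lat -0.1 T [ 0.043 -0.01  -0.009]
hand-knob along -0.57 lat -0.11
hub u 279.5 orange u 279.5 v 243 346
```

View pics/w15.png

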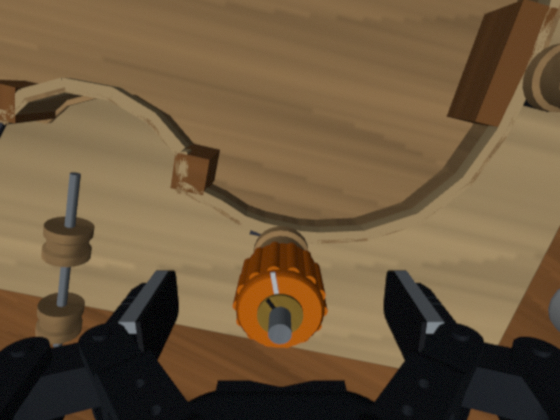

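View pics/w15c.png

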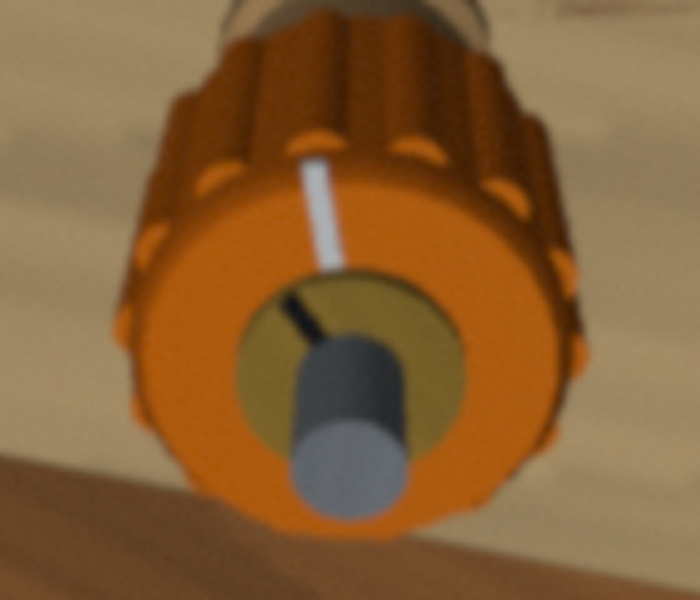

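Request:
{"api": "arm_command", "payload": {
  "deltas": [
    {"xyz": [-10, 0, 0], "spin": 0, "claw": -1},
    {"xyz": [-30, 0, 0], "spin": 0, "claw": -1},
    {"xyz": [-60, 0, 0], "spin": 0, "claw": -1},
    {"xyz": [-95, 0, 0], "spin": 0, "claw": -1},
    {"xyz": [-130, 0, 0], "spin": 0, "claw": -1},
    {"xyz": [-150, 0, 0], "spin": 0, "claw": -1},
    {"xyz": [-150, 0, 0], "spin": 0, "claw": -1}
  ]
}}

```text
t: 23.05
tcp_pos: [0.5951, -0.093, 0.2787]
orientation: [0.34, 0.621, -0.347, 0.615]
wrist_force: [0.0, -0.5, -0.6]
width: 0.0852
```

```bash
python3 look.py 16 wrist side top; python3 - <<'E'
from h import *
im=dict(np.load('side16.npz'))['img']; save('side16c',cv2.resize(im[180:270,250:370],None,fx=6,fy=6,interpolation=cv2.INTER_CUBIC))
E
```

```text
{'t': 23.05, 'joint_pos': [-0.291, 0.531, 0.678, 1.524, -0.337, 1.218, -0.576], 'tcp_pos': [0.595, -0.093, 0.279], 'wrist_force': [0.007, -0.496, -0.602], 'wrist_torque': [0.015, -0.039, 0.004], 'width': 0.085}
z az -58.17 x [-0.0122 -0.0048 -0.9999]
wrist knob_grip [([0.593, -0.0917, 0.1179], 0.87)]
wrist clutch [([0.5929, -0.0919, 0.1048], 0.8)]
wrist nut [([0.5893, -0.089, 0.1034], 0.75)]
wrist jaw [([0.5932, -0.0932, 0.0788], 0.73)]
wrist sleeve []
wrist violin [([0.6671, 0.0239, 0.0441], 0.84)]
wrist board []
side knob_grip [([0.4883, 0.0106, 0.0132], 0.75), ([0.5921, -0.0955, 0.1203], 0.67)]
side clutch [([0.5898, -0.0927, 0.1036], 0.51)]
side nut [([0.5935, -0.0947, 0.0953], 0.68)]
side jaw [([0.5872, -0.0897, 0.0819], 0.63)]
side sleeve [([0.5947, -0.0959, 0.0398], 0.41)]
side violin [([0.6692, 0.0242, 0.0455], 0.84)]
side board [([0.6349, 0.0098, -0.0013], 0.59)]
top knob_grip []
top clutch []
top nut []
top jaw []
top sleeve []
top violin []
top board []
```

View pics/side16c.png

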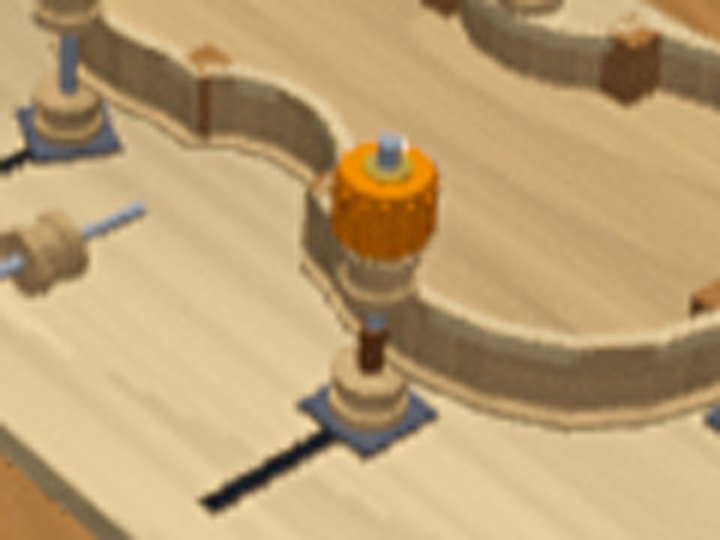

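View pics/top16.png

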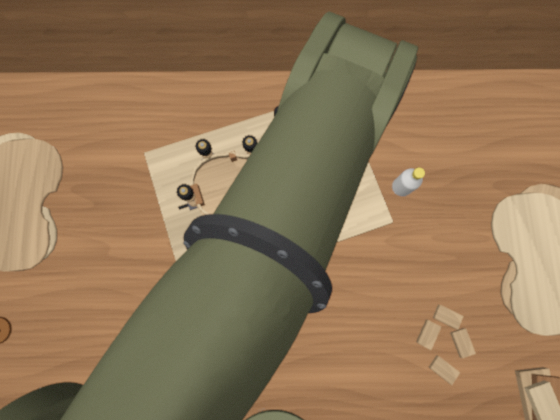

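View pics/wrist16.png

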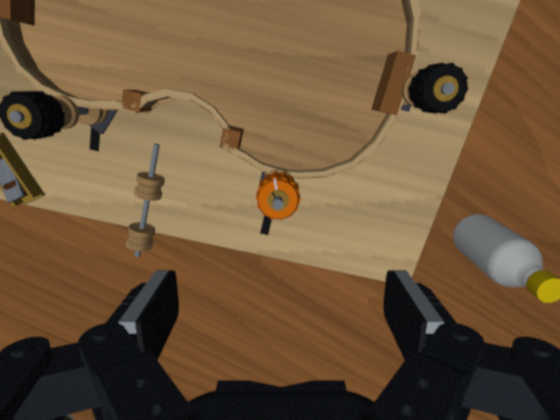

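```bash
python3 - <<'E'
from h import *
a={n:cv2.cvtColor(dict(np.load(n+'.npz'))['img'],cv2.COLOR_RGB2GRAY).astype(np.float32) for n in ['side4','side5','side16','side0']}
# foot/lower spool/sleeve patch
t=a['side16'][234:257,300:324]
for n in ['side4','side5','side16']:
    r=cv2.matchTemplate(a[n][222:285,285:340],t,cv2.TM_CCOEFF_NORMED); _,mx,_,p=cv2.minMaxLoc(r)
    x,y=p
    def sub(l,c,rr): 
        d=l-2*c+rr; return 0.5*(l-rr)/d if abs(d)>1e-9 else 0
    dx=sub(r[y,x-1],r[y,x],r[y,x+1]) if 0<x<r.shape[1]-1 else 0; dy=sub(r[y-1,x],r[y,x],r[y+1,x]) if 0<y<r.shape[0]-1 else 0
    print(n,round(mx,3),'shift px',round(285+x+dx-300,2),round(222+y+dy-234,2))
s=dict(np.load('side16.npz')); K=np.array(s['K']); M=R.from_quat(s['rotation']).as_matrix()
def pr(p): c=M.T@(np.array(p)-s['eye']); return (K@c/c[2])[:2]
S=np.array([np.cos(.323),np.sin(.323),0])
p=np.array([.591,-.092,.03]); print('px per mm along',(pr(p+S*.001)-pr(p)).round(3))
# other things vs start
for n,(v0,v1,u0,u1) in {'spare':(205,245,222,278),'plane':(180,212,200,228),'bottle':(275,350,375,420)}.items():
    print(n,np.abs(a['side16'][v0:v1,u0:u1]-a['side0'][v0:v1,u0:u1]).mean().round(2))
E
```

```text
side4 0.889 shift px -3.47 1.92
side5 0.994 shift px -0.08 0.04
side16 1.0 shift px -0.0 -0.0
px per mm along [ 0.342 -0.197]
spare 4.48
plane 4.38
bottle 4.24
```

```bash
python3 - <<'E'
from h import *
ims=[ctrl.get_image('side')['img'] for _ in range(6)]
new=np.mean(ims,0).astype(np.float32); np.save('side_new.npy',new)
old={n:dict(np.load(n+'.npz'))['img'].astype(np.float32) for n in ['side4','side5']}
g=lambda i:cv2.cvtColor(i/255,cv2.COLOR_RGB2GRAY)
d=np.array([.342,-.197])
# 1-D fit along slide direction; window around foot & lower spool, left/lower edges
from scipy.ndimage import shift as sh, gaussian_filter as gf
N=gf(g(new),.6)
wins={'foot+spool':(236,258,299,318),'foot low-left':(243,258,299,312),'sleeve/rod':(230,243,308,316),'whole':(230,258,298,324)}
for n in old:
    O=gf(g(old[n]),.6)
    for w,(v0,v1,u0,u1) in wins.items():
        best=[]
        for mm in np.arange(-1,12,.05):
            s=sh(O,(d[1]*mm,d[0]*mm),order=3)[v0:v1,u0:u1]; b=N[v0:v1,u0:u1]
            best.append((((s-b)**2).mean(),mm))
        print(n,w,round(min(best)[1],2),min(best)[0].round(6))
E
```

```text
side4 foot+spool 10.4 0.002075
side4 foot low-left 10.6 0.00059
side4 sleeve/rod 9.6 0.008892
side4 whole 9.75 0.005972
side5 foot+spool 0.25 0.000154
side5 foot low-left 0.45 0.000156
side5 sleeve/rod 0.05 0.000131
side5 whole 0.25 0.000143
```

```bash
python3 -c "
from workcell import ctrl
print(ctrl.job_done(), ctrl.sense()['t'])"
```

```text
the job is handed in; nothing more can be done
the job is handed in; nothing more can be done
```

The open clamp is slid home, tightened to a single clutch click and released. I handed the job in at about 23.4 s with the arm raised clear.

- **Slide:** I moved the clamp about 40 mm along the slot. The wrist force rose from about 4 N of drag to about 10 N, so the sleeve met the plate edge with roughly 6 N.
- **Tightening:** One grip was enough. I turned the knob clockwise about 167 degrees. The torque climbed from 0.08 to 0.30 N m, then dropped to about 0. I stopped there. After release, the black and white lines stood apart by what looks like one 30-degree click.
- **Last views:** The spool appears to be down on the rib.
- **Other things:** The spare clamp and glue bottle look undisturbed. My image comparison of those and the thumb plane was only rough.

**Doubts:**
- **Sleeve contact:** After release the clamp sprang back a few tenths of a millimetre. Image matching put the remaining sleeve compression at only 0.2 to 0.5 mm, give or take 0.2 mm. The sleeve should still be touching, but I did not confirm that by force after tightening.
- **Hand tilt and height:** The hand had tilted about 1 degree from the push, and it sank about 1.1 mm in all. For the last part of the turn it stayed at one height and pressed down with about 5 N. The clamp showed no sign of being disturbed.

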